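# Put the drinks counter's washing-up to drain

### The job

Put the washing-up away to drain. Slide the red paddle down between the white and the wooden block and the blue paddle between the wooden and the green block, easing the blocks apart with it until its foot stands on the rack's floor with the handle up, and hang every cup that is there mouth down on a draining peg of its own, pushed home so that its bottom rests on the peg's tip. Leave the blocks standing in the rack and do not disturb the bottles and other things on the counter.

Things in the scene. Friction and masses are not known exactly. Their poses are not given: they have to be found in the camera images.
- pegrack: Draining rack, fixed: a red rail 400 mm long (along its own y), 45 mm wide and 20 mm high, with four plain black pegs 32 mm thick with half-ball tips, 115 mm apart. The pegs lean 30 degrees from upright towards the rack's own -x (towards the robot); their direction in the rack's frame is (-0.5, 0, 0.866), and each stands 138 mm along that line out of the rail's top. A thin drip sheet is only drawn under them. Origin: centre of the rail's underside.
- peg1_tip (a point): The very tip of draining peg 1 (pegs run from the rack's -y end to its +y end). Axes as the rack's.
- peg2_tip (a point): The very tip of draining peg 2 (pegs run from the rack's -y end to its +y end). Axes as the rack's.
- peg3_tip (a point): The very tip of draining peg 3 (pegs run from the rack's -y end to its +y end). Axes as the rack's.
- peg4_tip (a point): The very tip of draining peg 4 (pegs run from the rack's -y end to its +y end). Axes as the rack's.
- rack: Board rack, fixed, red sides: a trough open above, 150 mm deep (own x) and 146 mm long (own y, the row direction). Floor 10 mm thick; end walls at +-y 10 mm thick, tops at 95 mm; front and back rails (+-x) only 35 mm high. Inside 128 mm in x and 126 mm in y. Origin: centre of its underside.
- block_white: White plastic cutting block standing loose on edge in the rack: 28 mm thick (own y), 120 mm deep (x), 100 mm tall, its top edge fully rounded (radius 14 mm), about 0.3 kg. Origin: centre of its underside. The three stand in a row along the rack's y with gaps of about 4 to 9 mm, the wooden one always in the middle; white and green may be either way round. They slide and lean easily when something is pushed between them.
- block_wood: Brown wooden cutting block standing loose on edge in the rack: 28 mm thick (own y), 120 mm deep (x), 100 mm tall, its top edge fully rounded (radius 14 mm), about 0.3 kg. Origin: centre of its underside. The three stand in a row along the rack's y with gaps of about 4 to 9 mm, the wooden one always in the middle; white and green may be either way round. They slide and lean easily when something is pushed between them.
- block_green: Green plastic cutting block standing loose on edge in the rack: 28 mm thick (own y), 120 mm deep (x), 100 mm tall, its top edge fully rounded (radius 14 mm), about 0.3 kg. Origin: centre of its underside. The three stand in a row along the rack's y with gaps of about 4 to 9 mm, the wooden one always in the middle; white and green may be either way round. They slide and lean easily when something is pushed between them.
- stand: Steel drip stand, standing loose on the counter, about 0.9 kg, 130 x 150 mm, floor 6 mm; two slots along its own x, 90 mm apart in y, rails 42 mm high, each holding a paddle upright by its foot with about 1 mm play each side. Origin: centre of its underside.
- paddle_red: Red plastic serving paddle standing upright in the stand, handle up: 14 mm thick (own y), body 110 mm wide (x) and 100 mm tall, then a handle 36 mm wide (x) and 14 mm thick from 100 to 150 mm; about 0.16 kg. The foot tapers over its lowest 30 mm from 14 mm to about 4 mm thick. Origin: centre of the foot's lower edge, z up the handle.
- paddle_blue: Blue plastic serving paddle standing upright in the stand, handle up: 14 mm thick (own y), body 110 mm wide (x) and 100 mm tall, then a handle 36 mm wide (x) and 14 mm thick from 100 to 150 mm; about 0.16 kg. The foot tapers over its lowest 30 mm from 14 mm to about 4 mm thick. Origin: centre of the foot's lower edge, z up the handle.
- cup1: Yellow short ice-cream cup standing mouth down on the counter: 62 mm tall, round, 74 mm across at the mouth, narrowing evenly to 60 mm at the bottom; wall 3.5 mm, bottom 4 mm thick, 58 mm deep inside, about 0.1 kg. Origin: centre of the mouth (the rim plane); the inside of the bottom is 58 mm above it and rests on the peg's tip when the cup is hung fully home; z points from the mouth to the closed bottom, so up while it stands mouth down. May be absent.
- cup2: Blue short ice-cream cup standing mouth down on the counter: 62 mm tall, round, 74 mm across at the mouth, narrowing evenly to 60 mm at the bottom; wall 3.5 mm, bottom 4 mm thick, 58 mm deep inside, about 0.1 kg. Origin: centre of the mouth (the rim plane); the inside of the bottom is 58 mm above it and rests on the peg's tip when the cup is hung fully home; z points from the mouth to the closed bottom, so up while it stands mouth down. May be absent.
- cup3: Orange short ice-cream cup standing mouth down on the counter: 62 mm tall, round, 74 mm across at the mouth, narrowing evenly to 60 mm at the bottom; wall 3.5 mm, bottom 4 mm thick, 58 mm deep inside, about 0.1 kg. Origin: centre of the mouth (the rim plane); the inside of the bottom is 58 mm above it and rests on the peg's tip when the cup is hung fully home; z points from the mouth to the closed bottom, so up while it stands mouth down. May be absent.
- cup4: White short ice-cream cup standing mouth down on the counter: 62 mm tall, round, 74 mm across at the mouth, narrowing evenly to 60 mm at the bottom; wall 3.5 mm, bottom 4 mm thick, 58 mm deep inside, about 0.1 kg. Origin: centre of the mouth (the rim plane); the inside of the bottom is 58 mm above it and rests on the peg's tip when the cup is hung fully home; z points from the mouth to the closed bottom, so up while it stands mouth down. May be absent.
- bottle1: Brown bottle, 60 mm across, 190 mm tall; not part of the job. Origin: centre of its underside.
- bottle2: Brown bottle with a paper label, 60 mm across, 190 mm tall; not part of the job. Origin: centre of its underside.
- can: Red can, 66 mm across, 115 mm tall; not part of the job. Origin: centre of its underside.
- jar: Clear jar with steel lid, 72 mm across, 90 mm tall; not part of the job. Origin: centre of its underside.
- brush: Washing brush lying on the counter; not part of the job. Origin: centre of its underside.
- tin: Blue tin 80 x 80 x 50 mm; not part of the job. Origin: centre of its underside.
Mind the look-alikes: they are no part of the job. Leave any purple or turquoise look-alike of the cup2 alone.

How it is judged (in metres and radians):
At the end, for the whole second after the job is handed in: Each paddle between its two blocks (under 42 mm from both), foot within 6 mm of the rack floor, within 0.17 rad of upright and square; each cup mouth down (tilt under 0.75), a peg tip inside it within 12 mm of its bottom; blocks in the rack, tilt under 0.25; all at rest (horizontal distance between paddle_red and block_white below 0.042 m and horizontal distance between each of paddle_red, paddle_blue and block_wood below 0.042 m and z of each of paddle_red, paddle_blue in the frame of rack below 0.016 m and angle between each of paddle_red, paddle_blue's own z axis and vertical below 0.17 rad and angle between the y axis of each of paddle_red, paddle_blue and the y axis of rack, either way round below 0.17 rad and linear speed of each of paddle_red, paddle_blue, cup1, cup2, cup3, cup4 below 0.05 m/s and horizontal distance between paddle_blue and block_green below 0.042 m and ((z of peg1_tip in the frame of cup1 between 0.046 and 0.066 m and x of peg1_tip in the frame of cup1 between -0.028 and 0.028 m and y of peg1_tip in the frame of cup1 between -0.028 and 0.028 m) or (z of peg2_tip in the frame of cup1 between 0.046 and 0.066 m and x of peg2_tip in the frame of cup1 between -0.028 and 0.028 m and y of peg2_tip in the frame of cup1 between -0.028 and 0.028 m) or (z of peg3_tip in the frame of cup1 between 0.046 and 0.066 m and x of peg3_tip in the frame of cup1 between -0.028 and 0.028 m and y of peg3_tip in the frame of cup1 between -0.028 and 0.028 m) or (z of peg4_tip in the frame of cup1 between 0.046 and 0.066 m and x of peg4_tip in the frame of cup1 between -0.028 and 0.028 m and y of peg4_tip in the frame of cup1 between -0.028 and 0.028 m)) and angle between each of cup1, cup2, cup3, cup4's own z axis and vertical below 0.75 rad and ((z of peg1_tip in the frame of cup2 between 0.046 and 0.066 m and x of peg1_tip in the frame of cup2 between -0.028 and 0.028 m and y of peg1_tip in the frame of cup2 between -0.028 and 0.028 m) or (z of peg2_tip in the frame of cup2 between 0.046 and 0.066 m and x of peg2_tip in the frame of cup2 between -0.028 and 0.028 m and y of peg2_tip in the frame of cup2 between -0.028 and 0.028 m) or (z of peg3_tip in the frame of cup2 between 0.046 and 0.066 m and x of peg3_tip in the frame of cup2 between -0.028 and 0.028 m and y of peg3_tip in the frame of cup2 between -0.028 and 0.028 m) or (z of peg4_tip in the frame of cup2 between 0.046 and 0.066 m and x of peg4_tip in the frame of cup2 between -0.028 and 0.028 m and y of peg4_tip in the frame of cup2 between -0.028 and 0.028 m)) and ((z of peg1_tip in the frame of cup3 between 0.046 and 0.066 m and x of peg1_tip in the frame of cup3 between -0.028 and 0.028 m and y of peg1_tip in the frame of cup3 between -0.028 and 0.028 m) or (z of peg2_tip in the frame of cup3 between 0.046 and 0.066 m and x of peg2_tip in the frame of cup3 between -0.028 and 0.028 m and y of peg2_tip in the frame of cup3 between -0.028 and 0.028 m) or (z of peg3_tip in the frame of cup3 between 0.046 and 0.066 m and x of peg3_tip in the frame of cup3 between -0.028 and 0.028 m and y of peg3_tip in the frame of cup3 between -0.028 and 0.028 m) or (z of peg4_tip in the frame of cup3 between 0.046 and 0.066 m and x of peg4_tip in the frame of cup3 between -0.028 and 0.028 m and y of peg4_tip in the frame of cup3 between -0.028 and 0.028 m)) and ((z of peg1_tip in the frame of cup4 between 0.046 and 0.066 m and x of peg1_tip in the frame of cup4 between -0.028 and 0.028 m and y of peg1_tip in the frame of cup4 between -0.028 and 0.028 m) or (z of peg2_tip in the frame of cup4 between 0.046 and 0.066 m and x of peg2_tip in the frame of cup4 between -0.028 and 0.028 m and y of peg2_tip in the frame of cup4 between -0.028 and 0.028 m) or (z of peg3_tip in the frame of cup4 between 0.046 and 0.066 m and x of peg3_tip in the frame of cup4 between -0.028 and 0.028 m and y of peg3_tip in the frame of cup4 between -0.028 and 0.028 m) or (z of peg4_tip in the frame of cup4 between 0.046 and 0.066 m and x of peg4_tip in the frame of cup4 between -0.028 and 0.028 m and y of peg4_tip in the frame of cup4 between -0.028 and 0.028 m)) and angle between each of block_white, block_wood, block_green's own z axis and vertical below 0.25 rad and z of each of block_white, block_wood, block_green in the frame of rack below 0.02 m); the robot touches nothing.
It fails at once if a bystander (bottle, can, jar, brush, tin) is shifted more than 40 mm or knocked over ((distance of bottle1 from where it was at the start of the episode above 0.04 m or angle between bottle1's own z axis and vertical above 0.5 rad) or (distance of bottle2 from where it was at the start of the episode above 0.04 m or angle between bottle2's own z axis and vertical above 0.5 rad) or (distance of can from where it was at the start of the episode above 0.04 m or angle between can's own z axis and vertical above 0.5 rad) or (distance of jar from where it was at the start of the episode above 0.04 m or angle between jar's own z axis and vertical above 0.5 rad) or distance of brush from where it was at the start of the episode above 0.04 m or (distance of tin from where it was at the start of the episode above 0.04 m or angle between tin's own z axis and vertical above 0.5 rad)).
It fails at once if a block is toppled (tilt over 0.5 rad) or lifted 40 mm off the rack's floor ((angle between block_white's own z axis and vertical above 0.5 rad or z of block_white in the frame of rack above 0.05 m) or (angle between block_wood's own z axis and vertical above 0.5 rad or z of block_wood in the frame of rack above 0.05 m) or (angle between block_green's own z axis and vertical above 0.5 rad or z of block_green in the frame of rack above 0.05 m)).
Of cup1, cup2, cup3, cup4 only 2 to 4 are there at a start; the rules pass over those that are not, and their reading is None.
At some moment in a run one of stand may be knocked a few centimetres aside while the robot is not near it.
It also fails if it takes over 210 s, if anything falls off the work surface, if the arm or the gripper's body presses on something with over 40 N, if the wrist force passes 120 N, or if a joint passes its speed limit or range.

### The arm

A 6-joint arm with a two-finger parallel gripper is mounted at the origin on the work surface. World frame = base frame: x ahead of the robot, y to its left, z up, the work surface at z = 0. Lengths are in m, angles in degrees, forces in N, time in s.
With the tool pointing down it reaches from about 0.3 to 0.75 m from the base axis. Payload 8.5 kg.
Tool frame: the origin (TCP) lies at the very end of the fingers, on their centre line; the grasp point (between the pads) lies 19 mm behind it; z points along the fingers, y is the line along which they close (so a half turn about z gives the same grasp; the last joint's range is limited). The gripper opens to 85 mm and grips with 20 to 120 N. Pads are 22 mm wide; open, the fingers measure 114 mm over their backs; the gripper's body (76 mm by 85 mm) begins 54 mm behind the grasp point. The pads swing forward as they close: fully open they stand 13 mm farther back than shut.
Start: joints at [56.247, 21.807, 74.336, -0, 83.858, -12.336], TCP at [0.201, 0.512, 0.231] pointing down, gripper open.
Joint ranges: [-178.18, 178.18], [-50.72, 133.34], [12.68, 142.11], [-81.47, 261.47], [9.98, 163.14], [-165.26, 165.26]. Speed limits (degrees/s): [136.94, 136.94, 180, 180, 180, 180].

### API

Orientations are given as a 3x3 rotation matrix whose columns are the frame's x, y, z axes.
In Python, from rig import env, imaging gives the robot as it stands. The module is installed in compiled form; this text tells all that it offers.
- The arm moves only by the tool arm_command, never from a script. Its arguments are lists of equal length, an entry for each row: "turn": the turn, a rotation vector about the tool's x, y, z in units of 5 degrees (1.0 is 5 degrees), a list of three; "xyz": the shift along the tool's x, y, z in units of 50 mm (1.0 is 50 mm), a list of three; "claw": the finger opening in mm, from 0 to 85.4. A call has 1 to 12 rows; each row shifts and turns the commanded pose from where the row before left it, along the tool's axes as they then stand; what a row does not reach is not made up. A row lasts 1/10 s, in which the tool goes at most 50 mm and 8.59 degrees, less where a joint would pass 70% of its speed; a pose out of reach is approached as far as the arm can. A call is refused whole if a number of a shift passes 1 or a number of a turn 1, either way. A call with a gripper value outside its range is refused whole. The fingers move at their own pace and stop on an object; "squeeze" is the grip in N (left out, the last holds). Time passes only in rows, so rows that do not move let the fingers close. It gives the time, the measured TCP pose, the force, the opening and the grip force at its end, in the units of the state.
- env.observe(): the state, without advancing time (a new reading comes with each control period).
- imaging.get_image(name): name is "scene" or "side" or "wrist"; returns (picture, depth): 400x640x3 uint8, blue, green, red; 400x640 float32, m along the optical axis (not along the pixel's ray), 0 where there is no reading.
- imaging.camera_info(name): a dict with "camera_matrix" (3x3 intrinsics, pixels), "rvec" (rotation vector, rad) and "tvec" (3), from world to camera coordinates, as OpenCV has them. Camera axes: x right, y down, z forward; pixel columns grow to the right and rows downward; lengths in m; the calibration is good to about 2 mm. A picture is of the moment at which its call begins: read the wrist's pose just before it. camera_info takes no time and is no camera call; for the wrist camera it gives the pose at the moment of the call.
- env.close_job(): hands the job in; it is judged then, once.
The state is a dict: "time_s": time; "q": joint angles; "qvel": joint speeds; "joint_efforts": joint torques, N m; "position": TCP position; "tool_rot": TCP orientation; "ft_force": force on the tool from outside, world axes, zero at the start; "wrist_torque": the same for the moment, N m; "grip_width": finger opening in m; "gripper_force": force on a finger pad.
Only numpy, scipy, OpenCV 4.12 (cv2) and the standard library are available. Lean on these libraries where they do the work, as an engineer would, in place of code of your own. Each camera call takes 0.05 s, during which the arm holds its last target. There are 200 camera calls.

## Working session

There is one attempt and no reset: what is moved stays moved. The work goes in short steps, Python scripts to look and compute and a tool call to move; the robot and the scene stay as the last step left them, time stands still between calls to the robot, and variables do not carry over. Pictures are saved under pics/ and viewed, at most 14 in all, crops included, and the job is handed in when it is done.

Besides the shell and the picture viewer there is one more tool, called after "Call:" in YAML: its name, and indented under it one key for each argument. arm_command: Moves the arm, as the interface text tells. Its arguments: {"type":"object","properties":{"turn":{"type":"array"},"xyz":{"type":"array"},"claw":{"type":"array"},"squeeze":{"type":"number"}},"required":["turn","xyz","claw"]}

```bash
mkdir -p pics
cat > h.py <<'E'
import numpy as np, cv2
from rig import env, imaging
def cam(n):
    i=imaging.camera_info(n); K=np.array(i["camera_matrix"],float); R=cv2.Rodrigues(np.array(i["rvec"],float))[0]; t=np.array(i["tvec"],float).ravel()
    return K,R,t
def grab(n,save=None):
    c=cam(n); im,d=imaging.get_image(n)
    if save: cv2.imwrite("pics/"+save,im)
    return im,d,c
def cloud(d,c):
    K,R,t=c; v,u=np.indices(d.shape)
    P=np.stack([(u-K[0,2])/K[0,0]*d,(v-K[1,2])/K[1,1]*d,d],-1)
    return (P-t)@R   # world
def ray(u,v,z,c):
    K,R,t=c; C=-R.T@t; r=R.T@np.linalg.inv(K)@np.array([u,v,1.]); return C+r*(z-C[2])/r[2]
def proj(p,c):
    K,R,t=c; q=K@(R@np.array(p,float)+t); return q[:2]/q[2]
E
python3 - <<'E'
from h import *
for n in("scene","side"):
    im,d,c=grab(n,n+"0.png"); print(n,-c[1].T@c[2],c[1][2]); np.savez("/tmp/%s.npz"%n,im=im,d=d)
s=env.observe(); print({k:np.round(v,3).tolist() for k,v in s.items()})
E
```

```text
scene [ 1.10915474 -0.685971    1.33273303] [-0.38140292  0.46897069 -0.79661678]
side [ 0.01924066 -1.08450008  0.81397853] [ 0.37106245  0.79256562 -0.48389297]
{'time_s': 0.1, 'q': [56.249, 21.838, 74.379, -0.0, 83.859, -12.335], 'qvel': [0.001, -0.079, -0.203, -0.075, 0.034, -0.029], 'joint_efforts': [0.004, -44.922, -23.165, -0.0, 0.004, 0.0], 'position': [0.201, 0.512, 0.231], 'tool_rot': [[-0.931, 0.365, -0.001], [0.365, 0.931, -0.001], [0.0, -0.001, -1.0]], 'ft_force': [0.513, 0.62, 0.09], 'wrist_torque': [0.047, -0.031, -0.01], 'gripper_force': 0.0, 'grip_width': 0.085}
```

View pics/scene0.png

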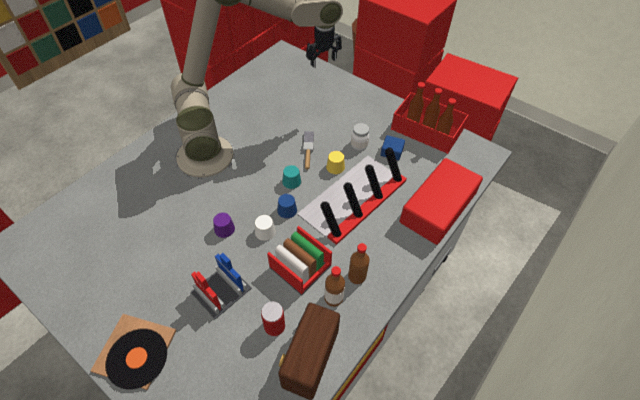

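View pics/side0.png

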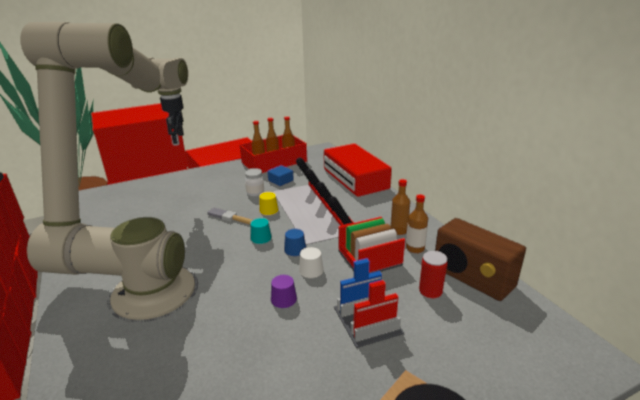

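The scene view shows yellow (336,162), blue (287,205) and white (264,228) cups. Turquoise (291,177) and purple (223,225) are look-alikes, and there is no orange cup. The row order is white, wood, green, and the paddles stand at about (206,288) and (230,270). I'll measure from the depth next.

```bash
cat > meas.py <<'E'
from h import *
def box(m,P,name):
    pts=P[m]
    if len(pts)<5: print(name,"few",len(pts)); return
    xy=pts[:,:2].astype(np.float32); r=cv2.minAreaRect(xy); b=cv2.boxPoints(r)
    print(name,len(pts),"mean",np.round(pts.mean(0),4),"rect",np.round(r[0],4),np.round(r[1],4),round(r[2],1),"z",np.round(np.percentile(pts[:,2],[2,98]),3))
def masks(im):
    h=cv2.cvtColor(im,cv2.COLOR_BGR2HSV).astype(int); H,S,V=h[...,0],h[...,1],h[...,2]
    return dict(red=((H<6)|(H>174))&(S>150)&(V>60),yellow=(H>20)&(H<35)&(S>120),blue=(H>100)&(H<118)&(S>120)&(V>40),green=(H>45)&(H<75)&(S>100),
     wood=(H>6)&(H<20)&(S>60),white=(S<40)&(V>150),black=(V<40),teal=(H>80)&(H<98)&(S>100),purple=(H>125)&(H<155)&(S>80))
E
python3 - <<'E'
from meas import *
for n in("scene","side"):
    f=np.load("/tmp/%s.npz"%n); c=cam(n); P=cloud(f["d"],c); M=masks(f["im"]); ok=f["d"]>0; z=P[...,2]
    print(n)
    t=lambda nm,lo,hi,x0=-1,x1=2,y0=-2,y1=2: ok&M[nm]&(z>lo)&(z<hi)&(P[...,0]>x0)&(P[...,0]<x1)&(P[...,1]>y0)&(P[...,1]<y1)
    for nm in("yellow","blue","white","teal","purple"):
        m=t(nm,.056,.068,.2,.8,-.5,.6).astype(np.uint8)
        k,l,s,ce=cv2.connectedComponentsWithStats(m)
        for i in range(1,k):
            if s[i,4]>40: box(l==i,P,nm+str(np.round(ce[i])))
    for nm in("red","blue","black","green","wood","white"):
        for lo,hi in((.013,.03),(.085,.12),(.12,.2)):
            m=t(nm,lo,hi,.2,.9,-.6,.6).astype(np.uint8)
            k,l,s,ce=cv2.connectedComponentsWithStats(m)
            for i in range(1,k):
                if s[i,4]>25: box(l==i,P,nm+str((lo,hi))+str(np.round(ce[i])))
E
```

```text
scene
yellow[336. 157.] 148 mean [0.4461 0.2764 0.0626] rect [0.446  0.2798] [0.0603 0.059 ] 79.3 z [0.056 0.067]
blue[286. 201.] 177 mean [ 0.4365 -0.0025  0.0627] rect [ 0.4335 -0.002 ] [0.0548 0.0605] 57.8 z [0.057 0.068]
white[263. 222.] 203 mean [ 0.4355 -0.1202  0.0632] rect [ 0.4348 -0.1188] [0.0585 0.0608] 43.5 z [0.058 0.067]
teal[291. 171.] 143 mean [0.3603 0.1127 0.0632] rect [0.3593 0.1118] [0.0564 0.0539] 41.9 z [0.057 0.067]
purple[222. 220.] 190 mean [ 0.3164 -0.2028  0.0626] rect [ 0.3158 -0.2021] [0.0579 0.0574] 79.1 z [0.057 0.067]
red(0.013, 0.03)[366. 209.] 834 mean [0.6631 0.179  0.0207] rect [0.6603 0.1938] [0.4004 0.0454] 84.6 z [0.014 0.027]
red(0.013, 0.03)[414. 229.] 88 mean [0.843  0.2094 0.0219] rect [0.8403 0.2095] [0.0095 0.1189] 89.6 z [0.013 0.029]
red(0.013, 0.03)[302. 278.] 133 mean [ 0.6597 -0.1831  0.022 ] rect [ 0.6557 -0.1883] [0.1986 0.0987] 40.7 z [0.014 0.03 ]
red(0.013, 0.03)[276. 331.] 37 mean [ 0.7112 -0.3703  0.0217] rect [ 0.7106 -0.3676] [0.0574 0.0186] 60.2 z [0.014 0.03 ]
red(0.085, 0.12)[438. 192.] 2269 mean [0.8421 0.3421 0.1007] rec
[... 9720 characters left out ...]
an [ 0.8275 -0.373   0.1384] rect [ 0.8388 -0.3603] [0.1045 0.218 ] 17.3 z [0.121 0.144]
white(0.013, 0.03)[229. 214.] 55 mean [0.2996 0.2911 0.023 ] rect [0.3    0.2945] [0.0437 0.0354] 37.7 z [0.019 0.028]
white(0.013, 0.03)[311. 271.] 56 mean [ 0.4234 -0.1441  0.0216] rect [ 0.4228 -0.1438] [0.0092 0.0327] 69.4 z [0.013 0.029]
white(0.085, 0.12)[253. 172.] 76 mean [0.4458 0.4442 0.0936] rect [0.4465 0.4461] [0.0543 0.0555] 50.7 z [0.09  0.097]
white(0.085, 0.12)[376. 236.] 216 mean [ 0.6164 -0.1852  0.1094] rect [ 0.6176 -0.1841] [0.0213 0.121 ] 85.6 z [0.103 0.114]
white(0.085, 0.12)[434. 257.] 239 mean [ 0.691  -0.3526  0.1166] rect [ 0.6918 -0.3521] [0.0571 0.0558] 17.2 z [0.114 0.119]
```

```bash
cat > plan.py <<'E'
from h import *
from scipy.spatial.transform import Rotation as Ro
def down(yaw,tilt=0):  # tool y at angle (90+yaw), tool x ~ -rack x, then lean so that tool z=(sin tilt,0,-cos tilt)
    y=np.radians(yaw); ex=np.array([np.cos(y),np.sin(y),0]); ey=np.array([-ex[1],ex[0],0]); t=np.radians(tilt)
    z=np.sin(t)*ex-np.cos(t)*np.array([0,0,1]); return np.stack([np.cross(ey,z),ey,z],1)
def plan(pos,R,n=None,state=None):
    "rows (turn/5deg, shift/50mm) from measured pose to the target, straight line"
    s=env.observe(); R0=np.array(s["tool_rot"]); p0=np.array(s["position"]); pos=np.array(pos,float)
    w=Ro.from_matrix(R0.T@R).as_rotvec(); L=np.linalg.norm(pos-p0)
    n=n or int(max(np.ceil(L/.045),np.ceil(np.degrees(np.linalg.norm(w))/4.5),1)); print("n",n,"dist",round(L,4),"turn/row",np.round(np.degrees(w)/5/n,2).tolist())
    for k in range(n):
        Rk=R0@Ro.from_rotvec(w*k/n).as_matrix(); print(np.round(Rk.T@(pos-p0)/n/.05,2).tolist(),end=",")
    print()
def st():
    s=env.observe(); print({k:np.round(s[k],4).tolist() for k in("time_s","position","tool_rot","ft_force","grip_width","gripper_force","q")})
E
python3 - <<'E'
from plan import *
plan([.471,-.418,.25],down(-6.5),24)
E
```

```text
n 24 dist 0.9685 turn/row [-0.0, -0.0, -0.12]
[-0.49, -0.64, -0.02],[-0.49, -0.64, -0.02],[-0.48, -0.65, -0.02],[-0.47, -0.65, -0.02],[-0.46, -0.66, -0.02],[-0.46, -0.66, -0.02],[-0.45, -0.67, -0.02],[-0.44, -0.67, -0.02],[-0.44, -0.68, -0.02],[-0.43, -0.68, -0.02],[-0.42, -0.69, -0.02],[-0.41, -0.69, -0.02],[-0.41, -0.7, -0.02],[-0.4, -0.7, -0.02],[-0.39, -0.71, -0.02],[-0.38, -0.71, -0.02],[-0.37, -0.71, -0.02],[-0.37, -0.72, -0.02],[-0.36, -0.72, -0.02],[-0.35, -0.73, -0.02],[-0.34, -0.73, -0.02],[-0.34, -0.73, -0.02],[-0.33, -0.74, -0.02],[-0.32, -0.74, -0.02],
```

Call:
arm_command:
  turn:
    - [0,0,-0.12]
    - [0,0,-0.12]
    - [0,0,-0.12]
    - [0,0,-0.12]
    - [0,0,-0.12]
    - [0,0,-0.12]
    - [0,0,-0.12]
    - [0,0,-0.12]
    - [0,0,-0.12]
    - [0,0,-0.12]
    - [0,0,-0.12]
    - [0,0,-0.12]
  xyz:
    - [-0.49,-0.64,-0.02]
    - [-0.49,-0.64,-0.02]
    - [-0.48,-0.65,-0.02]
    - [-0.47,-0.65,-0.02]
    - [-0.46,-0.66,-0.02]
    - [-0.46,-0.66,-0.02]
    - [-0.45,-0.67,-0.02]
    - [-0.44,-0.67,-0.02]
    - [-0.44,-0.68,-0.02]
    - [-0.43,-0.68,-0.02]
    - [-0.42,-0.69,-0.02]
    - [-0.41,-0.69,-0.02]
  claw: [60,60,60,60,60,60,60,60,60,60,60,60]
  squeeze: 40

```text
time_s: 1.3
position: [0.3353, 0.0463, 0.2434]
tool_rot: [[-0.969, 0.245, 0.0], [0.245, 0.969, 0.0], [-0.0, 0.0, -1.0]]
ft_force: [0.5, 0.9, -0.6]
grip_width: 0.0595
gripper_force: 0.0
```

Call:
arm_command:
  turn:
    - [0,0,-0.12]
    - [0,0,-0.12]
    - [0,0,-0.12]
    - [0,0,-0.12]
    - [0,0,-0.12]
    - [0,0,-0.12]
    - [0,0,-0.12]
    - [0,0,-0.12]
    - [0,0,-0.12]
    - [0,0,-0.12]
    - [0,0,-0.12]
    - [0,0,-0.12]
  xyz:
    - [-0.41,-0.7,-0.02]
    - [-0.4,-0.7,-0.02]
    - [-0.39,-0.71,-0.02]
    - [-0.38,-0.71,-0.02]
    - [-0.37,-0.71,-0.02]
    - [-0.37,-0.72,-0.02]
    - [-0.36,-0.72,-0.02]
    - [-0.35,-0.73,-0.02]
    - [-0.34,-0.73,-0.02]
    - [-0.34,-0.73,-0.02]
    - [-0.33,-0.74,-0.02]
    - [-0.32,-0.74,-0.02]
  claw: [60,60,60,60,60,60,60,60,60,60,60,60]

```text
time_s: 2.5
position: [0.4678, -0.4194, 0.2549]
tool_rot: [[-0.993, 0.122, -0.001], [0.122, 0.993, 0.001], [0.001, 0.001, -1.0]]
ft_force: [0.3, -0.1, 0.5]
grip_width: 0.06
gripper_force: 0.0
```

Run:
```python
from meas import *; from plan import *
im,d,c=grab("wrist","w1.png"); print(-c[1].T@c[2])
P=cloud(d,c); M=masks(im); z=P[...,2]; print((d>0).mean())
for nm in("red","blue"):
    for lo,hi in((.098,.113),(.14,.165)):
        m=M[nm]&(z>lo)&(z<hi)&(d>0)&(P[...,0]<.56)&(P[...,1]<-.25); box(m,P,nm+str(lo))
st()
```

```text
[ 0.3911999  -0.41000325  0.39719694]
0.99600390625
red0.098 523 mean [ 0.4572 -0.4189  0.1058] rect [ 0.4723 -0.4205] [0.0077 0.1103] 83.4 z [0.104 0.108]
red0.14 462 mean [ 0.47   -0.4204  0.1551] rect [ 0.472  -0.4202] [0.0073 0.0365] 83.2 z [0.145 0.157]
blue0.098 1219 mean [ 0.4829 -0.3315  0.105 ] rect [ 0.4832 -0.3283] [0.0148 0.1095] 84.7 z [0.098 0.111]
blue0.14 898 mean [ 0.4829 -0.3317  0.1528] rect [ 0.4825 -0.3297] [0.0113 0.0363] 85.2 z [0.141 0.157]
{'time_s': 2.55, 'position': [0.4681, -0.4245, 0.2534], 'tool_rot': [[-0.9922, 0.1243, -0.0007], [0.1243, 0.9922, -0.0006], [0.0006, -0.0007, -1.0]], 'ft_force': [-4.6584, 0.7063, -2.3149], 'grip_width': 0.0598, 'gripper_force': 0.0, 'q': [-52.894, 29.633, 57.6095, -0.0553, 92.7538, -135.7558]}
```

View pics/w1.png

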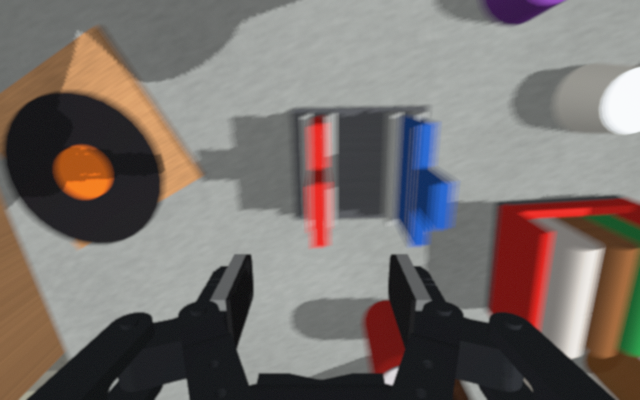

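Call:
arm_command:
  turn:
    - [0,0,0]
    - [0,0,0]
  xyz:
    - [0,0,0]
    - [0,0,0]
  claw: [60,60]

```text
time_s: 2.75
position: [0.4675, -0.4175, 0.2548]
tool_rot: [[-0.993, 0.122, -0.001], [0.122, 0.993, 0.001], [0.001, 0.001, -1.0]]
ft_force: [-0.2, -0.1, 0.3]
grip_width: 0.0601
gripper_force: 0.0
```

Run:
```python
from plan import *
st(); plan([.4715,-.4195,.118],down(-6.5),5)
```

```text
{'time_s': 2.75, 'position': [0.4675, -0.4175, 0.2548], 'tool_rot': [[-0.9925, 0.1222, -0.0007], [0.1222, 0.9925, 0.0011], [0.0008, 0.001, -1.0]], 'ft_force': [-0.1969, -0.1088, 0.2543], 'grip_width': 0.0601, 'gripper_force': 0.0, 'q': [-52.5697, 29.0674, 58.37, 0.0095, 92.6367, -135.5498]}
n 5 dist 0.1369 turn/row [0.0, -0.0, -0.02]
[-0.02, -0.01, 0.55],[-0.02, -0.01, 0.55],[-0.02, -0.01, 0.55],[-0.02, -0.01, 0.55],[-0.02, -0.01, 0.55],
```

Descend and grip. The handle is 14 mm thick.

Call:
arm_command:
  turn:
    - [0,0,-0.02]
    - [0,0,-0.02]
    - [0,0,-0.02]
    - [0,0,-0.02]
    - [0,0,-0.02]
    - [0,0,0]
    - [0,0,0]
    - [0,0,0]
    - [0,0,0]
    - [0,0,0]
    - [0,0,0]
    - [0,0,0]
  xyz:
    - [-0.02,-0.01,0.55]
    - [-0.02,-0.01,0.55]
    - [-0.02,-0.01,0.55]
    - [-0.02,-0.01,0.55]
    - [-0.02,-0.01,0.55]
    - [0,0,0]
    - [0,0,0]
    - [0,0,0]
    - [0,0,0]
    - [0,0,0]
    - [0,0,0]
    - [0,0,0]
  claw: [60,60,60,60,60,60,30,22,16,10,5,5]
  squeeze: 60

```text
time_s: 3.95
position: [0.4729, -0.4201, 0.1196]
tool_rot: [[-0.994, 0.113, 0.002], [0.113, 0.994, 0.001], [-0.002, 0.001, -1.0]]
ft_force: [-0.3, 4.7, 7.4]
grip_width: 0.0134
gripper_force: 58.3
```

Call:
arm_command:
  turn:
    - [0,0,0]
    - [0,0,0]
    - [0,0,0]
  xyz:
    - [0,0,0]
    - [0,0,0]
    - [0,0,0]
  claw: [5,5,5]

```text
time_s: 4.25
position: [0.4729, -0.4201, 0.1196]
tool_rot: [[-0.994, 0.113, 0.002], [0.113, 0.994, 0.001], [-0.002, 0.001, -1.0]]
ft_force: [-0.4, 4.9, 7.9]
grip_width: 0.0136
gripper_force: 58.3
```

Call:
arm_command:
  turn:
    - [0,0,0]
    - [0,0,0]
    - [0,0,0]
    - [0,0,0]
    - [0,0,0]
    - [0,0,0]
    - [0,0,0]
    - [0,0,0]
    - [0,0,0]
    - [0,0,0]
  xyz:
    - [0,0,-0.2]
    - [0,0,-0.2]
    - [0,0,-0.2]
    - [0,0,-0.2]
    - [0,0,-0.3]
    - [0,0,-0.4]
    - [0,0,-0.6]
    - [0,0,-0.6]
    - [0,0,0]
    - [0,0,0]
  claw: [5,5,5,5,5,5,5,5,5,5]

```text
time_s: 5.25
position: [0.4722, -0.421, 0.253]
tool_rot: [[-0.994, 0.114, 0.0], [0.114, 0.994, -0.001], [-0.0, -0.001, -1.0]]
ft_force: [-0.1, 0.8, -2.5]
grip_width: 0.0129
gripper_force: 59.0
```

```bash
cat > look.py <<'E'
from meas import *; from plan import *
def looks(cols,box3,bands,cams=("scene","side")):
    for n in cams:
        im,d,c=grab(n); P=cloud(d,c); M=masks(im); x,y,z=P[...,0],P[...,1],P[...,2]
        for nm in cols:
            for lo,hi in bands: box(M[nm]&(d>0)&(x>box3[0])&(x<box3[1])&(y>box3[2])&(y<box3[3])&(z>lo)&(z<hi),P,n[:2]+" "+nm+str(lo))
E
python3 - <<'E'
from look import *
looks(("red",),(.38,.56,-.5,-.36),((.11,.19),(.19,.24),(.25,.3)))
looks(("blue",),(.38,.56,-.38,-.27),((.13,.17),))
st(); plan([.618,-.167,.285],down(-4.2))
E
```

```text
sc red0.11 47 mean [ 0.5053 -0.4275  0.1762] rect [ 0.4797 -0.4284] [0.0935 0.0121] 1.4 z [0.149 0.19 ]
sc red0.19 118 mean [ 0.5026 -0.4284  0.219 ] rect [ 0.4827 -0.4237] [0.014  0.0856] 83.6 z [0.191 0.24 ]
sc red0.25 85 mean [ 0.4798 -0.4233  0.2808] rect [ 0.4725 -0.4224] [0.014 0.033] 80.1 z [0.251 0.294]
si red0.11 656 mean [ 0.4679 -0.4221  0.1676] rect [ 0.4694 -0.4217] [0.0141 0.1105] 81.5 z [0.143 0.189]
si red0.19 773 mean [ 0.4663 -0.423   0.2155] rect [ 0.4702 -0.4182] [0.02  0.112] 83.4 z [0.191 0.24 ]
si red0.25 125 mean [ 0.4588 -0.4217  0.2718] rect [ 0.4675 -0.4249] [0.022  0.0377] 61.7 z [0.25 0.29]
sc blue0.13 79 mean [ 0.4832 -0.3318  0.1507] rect [ 0.4817 -0.3298] [0.0143 0.0371] 83.1 z [0.13  0.162]
si blue0.13 few 0
{'time_s': 5.45, 'position': [0.4721, -0.4207, 0.2515], 'tool_rot': [[-0.9935, 0.1136, -0.0016], [0.1136, 0.9935, 0.002], [0.0018, 0.0018, -1.0]], 'ft_force': [-0.3933, 0.0751, -1.6679], 'grip_width': 0.0134, 'gripper_force': 58.9338, 'q': [-52.4155, 29.8039, 57.6308, -0.0041, 92.7122, -135.8944]}
n 7 dist 0.2946 turn/row [0.0, -0.0, -0.07]
[-0.33, 0.77, -0.1],[-0.34, 0.77, -0.1],[-0.34, 0.76, -0.1],[-0.35, 0.76, -0.1],[-0.35, 0.76, -0.1],[-0.35, 0.76, -0.1],[-0.36, 0.76, -0.1],
```

Call:
arm_command:
  turn:
    - [0,0,-0.05]
    - [0,0,-0.05]
    - [0,0,-0.05]
    - [0,0,-0.05]
    - [0,0,-0.05]
    - [0,0,-0.05]
    - [0,0,-0.05]
    - [0,0,-0.05]
    - [0,0,-0.05]
    - [0,0,-0.05]
    - [0,0,0]
    - [0,0,0]
  xyz:
    - [-0.23,0.54,-0.07]
    - [-0.24,0.54,-0.07]
    - [-0.24,0.53,-0.07]
    - [-0.24,0.53,-0.07]
    - [-0.24,0.53,-0.07]
    - [-0.24,0.53,-0.07]
    - [-0.25,0.53,-0.07]
    - [-0.25,0.53,-0.07]
    - [-0.25,0.53,-0.07]
    - [-0.25,0.53,-0.07]
    - [0,0,0]
    - [0,0,0]
  claw: [5,5,5,5,5,5,5,5,5,5,5,5]

```text
time_s: 6.65
position: [0.6183, -0.1673, 0.287]
tool_rot: [[-0.998, 0.069, -0.001], [0.069, 0.998, 0.0], [0.001, 0.0, -1.0]]
ft_force: [0.3, -0.5, -2.7]
grip_width: 0.0134
gripper_force: 59.5
```

Run:
```python
from look import *
st()
im,d,c=grab("side","s2.png"); cv2.imwrite("pics/s2c.png",cv2.resize(im[120:320,280:480],(800,800))[:600])
P=cloud(d,c);M=masks(im);x,y,z=P[...,0],P[...,1],P[...,2]
for nm in("red","white","wood","green"):
    for lo,hi in((.09,.12),(.175,.21),(.21,.26)): box(M[nm]&(x>.53)&(x<.7)&(y>-.25)&(y<-.05)&(z>lo)&(z<hi),P,nm+str(lo))
im,d,c=grab("wrist","w2.png"); P=cloud(d,c);M=masks(im);x,y,z=P[...,0],P[...,1],P[...,2]
for nm in("red","white","wood","green"):
    for lo,hi in((.09,.12),(.175,.21),(.21,.26)): box(M[nm]&(d>0)&(x>.53)&(x<.7)&(y>-.25)&(y<-.05)&(z>lo)&(z<hi),P,"w "+nm+str(lo))
```

```text
{'time_s': 6.65, 'position': [0.6183, -0.1673, 0.287], 'tool_rot': [[-0.9976, 0.0691, -0.0014], [0.0691, 0.9976, 0.0003], [0.0014, 0.0002, -1.0]], 'ft_force': [0.3141, -0.5134, -2.7175], 'grip_width': 0.0134, 'gripper_force': 59.5445, 'q': [-25.7001, 29.9334, 51.734, -0.0178, 98.4133, -111.7413]}
red0.09 214 mean [ 0.6108 -0.1819  0.0956] rect [ 0.6196 -0.1467] [0.1489 0.1474] 87.4 z [0.09 0.1 ]
red0.175 305 mean [ 0.6138 -0.1689  0.1947] rect [ 0.6148 -0.169 ] [0.0149 0.112 ] 88.9 z [0.179 0.209]
red0.21 566 mean [ 0.6117 -0.1709  0.2357] rect [ 0.6145 -0.1713] [0.0178 0.1102] 79.8 z [0.212 0.259]
white0.09 251 mean [ 0.616  -0.1862  0.1084] rect [ 0.6178 -0.1855] [0.0232 0.1188] 87.1 z [0.1   0.114]
white0.175 few 0
white0.21 few 0
wood0.09 280 mean [ 0.618  -0.1436  0.1065] rect [ 0.6248 -0.1185] [0.0874 0.1239] 84.8 z [0.094 0.114]
wood0.175 few 2
wood0.21 few 0
green0.09 216 mean [ 0.6162 -0.1173  0.1077] rect [ 0.6218 -0.1158] [0.1207 0.0303] 0.4 z [0.094 0.115]
green0.175 few 0
green0.21 few 0
w red0.09 3007 mean [ 0.6167 -0.1469  0.0944] rect [ 0.6226 -0.1465] [0.1455 0.1477] 86.3 z [0.091 0.096]
w red0.175 59 mean [ 0.5622 -0.1625  0.1968] rect [ 0.5625 -0.1627] [0.0117 0.0012] 87.9 z [0.182 0.21 ]
w red0.21 253 mean [ 0.5622 -0.1634  0.2374] rect [ 0.5623 -0.1634] [0.0129 0.0006] 86.5 z [0.21  0.258]
w white0.09 1713 mean [ 0.6074 -0.1859  0.1072] rect [ 0.619  -0.1827] [0.0257 0.1209] 84.4 z [0.1   0.111]
w white0.175 few 2
w white0.21 few 0
w wood0.09 2656 mean [ 0.6162 -0.1439  0.1078] rect [ 0.6226 -0.1467] [0.0267 0.1205] 86.2 z [0.101 0.111]
w wood0.175 few 1
w wood0.21 few 4
w green0.09 3599 mean [ 0.6206 -0.1141  0.1065] rect [ 0.6249 -0.113 ] [0.0272 0.1196] 86.3 z [0.094 0.111]
w green0.175 few 0
w green0.21 few 0
```

View pics/w2.png

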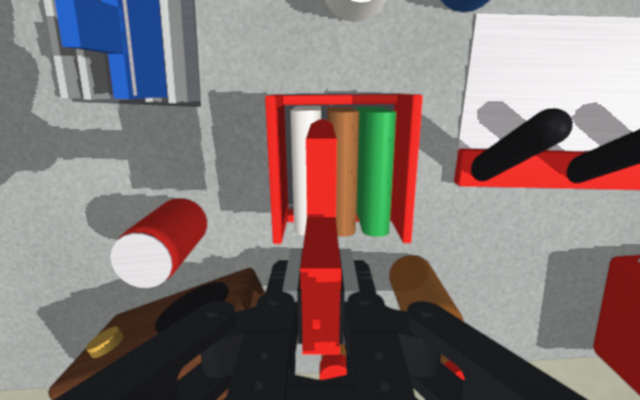

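Call:
arm_command:
  turn:
    - [0,0,0]
    - [0,0,0]
    - [0,0,0]
    - [0,0,0]
    - [0,0,0]
    - [0,0,0]
    - [0,0,0]
    - [0,0,0]
    - [0,0,0]
    - [0,0,0]
    - [0,0,0]
  xyz:
    - [-0.07,0.06,0]
    - [0,0,0.3]
    - [0,0,0.3]
    - [0,0,0.3]
    - [0,0,0.2]
    - [0,0,0.2]
    - [0,0,0.2]
    - [0,0,0.2]
    - [0,0,0.2]
    - [0,0,0.2]
    - [0,0,0]
  claw: [5,5,5,5,5,5,5,5,5,5,5]

```text
time_s: 7.85
position: [0.6215, -0.1646, 0.1811]
tool_rot: [[-0.998, 0.07, -0.003], [0.07, 0.998, 0.001], [0.003, 0.001, -1.0]]
ft_force: [0.8, 0.4, -2.4]
grip_width: 0.0131
gripper_force: 59.5
```

Call:
arm_command:
  turn:
    - [0,0,0]
    - [0,0,0]
    - [0,0,0]
  xyz:
    - [0,0,0.2]
    - [0,0,0.2]
    - [0,0,0]
  claw: [5,5,5]

```text
time_s: 8.15
position: [0.6215, -0.1646, 0.161]
tool_rot: [[-0.998, 0.07, -0.003], [0.07, 0.998, 0.001], [0.003, 0.001, -1.0]]
ft_force: [0.5, 0.9, -2.3]
grip_width: 0.0132
gripper_force: 59.5
```

Call:
arm_command:
  turn:
    - [0,0,0]
    - [0,0,0]
    - [0,0,0]
    - [0,0,0]
    - [0,0,0]
    - [0,0,0]
  xyz:
    - [0,0,0.2]
    - [0,0,0.2]
    - [0,0,0.2]
    - [0,0,0.1]
    - [0,0,0.02]
    - [0,0,0]
  claw: [5,5,5,5,5,5]

```text
time_s: 8.75
position: [0.6218, -0.1648, 0.1264]
tool_rot: [[-0.998, 0.07, -0.001], [0.07, 0.998, 0.0], [0.001, 0.0, -1.0]]
ft_force: [0.5, -0.4, -3.2]
grip_width: 0.0131
gripper_force: 59.4
```

Call:
arm_command:
  turn:
    - [0,0,0]
    - [0,0,0]
    - [0,0,0]
  xyz:
    - [0,0,0.03]
    - [0,0,0.03]
    - [0,0,0]
  claw: [5,5,5]

```text
time_s: 9.05
position: [0.6222, -0.1652, 0.1242]
tool_rot: [[-0.998, 0.07, 0.001], [0.07, 0.998, -0.001], [-0.001, -0.001, -1.0]]
ft_force: [-0.2, -3.1, 1.2]
grip_width: 0.0133
gripper_force: 60.0
```

Call:
arm_command:
  turn:
    - [0,0,0]
    - [0,0,0]
    - [0,0,0]
    - [0,0,0]
    - [0,0,0]
    - [0,0,0]
    - [0,0,0]
    - [0,0,0]
    - [0,0,0]
    - [0,0,0]
  xyz:
    - [0,0,0]
    - [0,0,0]
    - [0,0,0]
    - [0,0,-0.3]
    - [0,0,-0.5]
    - [0,0,-0.8]
    - [0,0,-0.8]
    - [0,0,-0.3]
    - [0,0,0]
    - [0,0,0]
  claw: [20,35,45,45,45,60,60,60,60,60]

```text
time_s: 10.05
position: [0.6217, -0.1645, 0.2577]
tool_rot: [[-0.998, 0.07, -0.001], [0.07, 0.998, 0.001], [0.001, 0.001, -1.0]]
ft_force: [0.2, -0.1, -0.4]
grip_width: 0.0599
gripper_force: 0.0
```

Run:
```python
from look import *
looks(("red","white","wood","green"),(.53,.7,-.23,-.05),((.1,.125),(.13,.18)),("scene","side","wrist"))
looks(("blue",),(.38,.6,-.45,-.2),((.13,.17),),("scene","side"))
st(); plan([.4825,-.331,.25],down(-6.5))
```

```text
sc red0.1 152 mean [ 0.6226 -0.1636  0.1103] rect [ 0.6265 -0.1515] [0.1403 0.1287] 86.3 z [0.1   0.121]
sc red0.13 102 mean [ 0.6211 -0.168   0.1528] rect [ 0.6188 -0.1653] [0.018  0.0406] 83.6 z [0.131 0.166]
sc white0.1 256 mean [ 0.6148 -0.199   0.11  ] rect [ 0.6186 -0.1639] [0.0957 0.1207] 84.6 z [0.102 0.117]
sc white0.13 few 0
sc wood0.1 171 mean [ 0.6329 -0.1445  0.1094] rect [ 0.6204 -0.1433] [0.023  0.1195] 85.3 z [0.102 0.116]
sc wood0.13 few 1
sc green0.1 255 mean [ 0.6258 -0.1175  0.1087] rect [ 0.6223 -0.1162] [0.0248 0.1193] 86.9 z [0.101 0.116]
sc green0.13 few 0
si red0.1 167 mean [ 0.6164 -0.1665  0.1126] rect [ 0.6172 -0.1517] [0.1313 0.1237] 84.8 z [0.102 0.124]
si red0.13 132 mean [ 0.6174 -0.167   0.1493] rect [ 0.6183 -0.1651] [0.016  0.0344] 81.6 z [0.131 0.164]
si white0.1 245 mean [ 0.6147 -0.1995  0.1094] rect [ 0.617  -0.1887] [0.0387 0.1177] 85.5 z [0.102 0.115]
si white0.13 few 0
si wood0.1 116 mean [ 0.6067 -0.1412  0.1104] rect [ 0.6217 -0.1317] [0.0676 0.1204] 83.5 z [0.101 0.115]
si wood0.13 12 mean [ 0.6226 -0.1649  0.1431] rect [ 0.6197 -0.1646] [
[... 694 characters left out ...]
 [0.0268 0.1201] 86.4 z [0.101 0.111]
wr green0.13 few 0
sc blue0.13 75 mean [ 0.484  -0.3408  0.1519] rect [ 0.4814 -0.3402] [0.0144 0.0345] 84.7 z [0.133 0.162]
si blue0.13 158 mean [ 0.478  -0.3391  0.1467] rect [ 0.4794 -0.3369] [0.0178 0.0341] 83.0 z [0.131 0.159]
{'time_s': 10.3, 'position': [0.6218, -0.1647, 0.2576], 'tool_rot': [[-0.9975, 0.0701, -0.0018], [0.0701, 0.9975, 0.0009], [0.0019, 0.0008, -1.0]], 'ft_force': [-0.9704, 0.5133, 0.568], 'grip_width': 0.06, 'gripper_force': 0.0, 'q': [-25.3629, 30.8468, 54.8015, 0.0022, 94.4684, -111.3452]}
n 5 dist 0.2171 turn/row [0.0, -0.0, 0.1]
[0.51, -0.7, 0.03],[0.5, -0.71, 0.03],[0.5, -0.71, 0.03],[0.49, -0.72, 0.03],[0.48, -0.72, 0.03],
```

Call:
arm_command:
  turn:
    - [0,0,0.1]
    - [0,0,0.1]
    - [0,0,0.1]
    - [0,0,0.1]
    - [0,0,0.1]
    - [0,0,0]
    - [0,0,0]
  xyz:
    - [0.5,-0.74,0.03]
    - [0.5,-0.74,0.03]
    - [0.49,-0.75,0.03]
    - [0.49,-0.75,0.03]
    - [0.48,-0.75,0.03]
    - [0,0,0]
    - [0,0,0]
  claw: [60,60,60,60,60,60,60]

```text
time_s: 11.0
position: [0.4827, -0.3404, 0.2509]
tool_rot: [[-0.993, 0.115, -0.0], [0.115, 0.993, 0.001], [0.0, 0.001, -1.0]]
ft_force: [-1.0, 0.4, 0.1]
grip_width: 0.0596
gripper_force: 0.0
```

Run:
```python
from look import *
looks(("blue",),(.38,.6,-.45,-.2),((.085,.11),(.13,.17),),("wrist",))
st(); plan([.482,-.3405,.118],down(-6.5))
```

```text
wr blue0.085 1214 mean [ 0.4679 -0.3313  0.1048] rect [ 0.4825 -0.3327] [0.0151 0.1101] 84.1 z [0.096 0.108]
wr blue0.13 1137 mean [ 0.4794 -0.3371  0.1533] rect [ 0.482  -0.3369] [0.0158 0.0365] 82.9 z [0.135 0.157]
{'time_s': 11.05, 'position': [0.4833, -0.3396, 0.251], 'tool_rot': [[-0.9935, 0.1137, -0.0001], [0.1137, 0.9935, 0.0006], [0.0002, 0.0006, -1.0]], 'ft_force': [0.0306, -0.4968, -0.1765], 'grip_width': 0.0604, 'gripper_force': 0.0, 'q': [-46.5754, 25.2926, 65.3895, 0.0191, 89.3503, -130.0484]}
n 3 dist 0.1331 turn/row [0.0, -0.0, -0.0]
[0.01, -0.01, 0.89],[0.01, -0.01, 0.89],[0.01, -0.01, 0.89],
```

Call:
arm_command:
  turn:
    - [0,0,0]
    - [0,0,0]
    - [0,0,0]
    - [0,0,0]
    - [0,0,0]
    - [0,0,0]
    - [0,0,0]
    - [0,0,0]
    - [0,0,0]
    - [0,0,0]
    - [0,0,0]
    - [0,0,0]
  xyz:
    - [0.01,0.03,0.7]
    - [0.01,0,0.7]
    - [0.01,0,0.7]
    - [0,0,0.56]
    - [0,0,0]
    - [0,0,0]
    - [0,0,0]
    - [0,0,0]
    - [0,0,0]
    - [0,0,0]
    - [0,0,0]
    - [0,0,0]
  claw: [60,60,60,60,60,30,22,16,10,5,5,5]

```text
time_s: 12.25
position: [0.4828, -0.3362, 0.1203]
tool_rot: [[-0.994, 0.113, 0.003], [0.113, 0.994, 0.003], [-0.002, 0.003, -1.0]]
ft_force: [2.3, 9.0, 10.6]
grip_width: 0.0144
gripper_force: 57.6
```

Call:
arm_command:
  turn:
    - [0,0,0]
    - [0,0,0]
    - [0,0,0]
    - [0,0,0]
    - [0,0,0]
    - [0,0,0]
    - [0,0,0]
    - [0,0,0]
    - [0,0,0]
    - [0,0,0]
    - [0,0,0]
    - [0,0,0]
  xyz:
    - [0,0,0]
    - [0,0,0]
    - [0,0,-0.2]
    - [0,0,-0.2]
    - [0,0,-0.2]
    - [0,0,-0.2]
    - [0,0,-0.3]
    - [0,0,-0.4]
    - [0,0,-0.6]
    - [0,0,-0.6]
    - [0,0,0]
    - [0,0,0]
  claw: [5,5,5,5,5,5,5,5,5,5,5,5]

```text
time_s: 13.45
position: [0.4817, -0.3383, 0.2537]
tool_rot: [[-0.994, 0.114, 0.001], [0.114, 0.994, -0.001], [-0.001, -0.001, -1.0]]
ft_force: [0.4, -1.3, -2.3]
grip_width: 0.0133
gripper_force: 59.5
```

Run:
```python
from look import *
looks(("blue",),(.38,.6,-.45,-.2),((.14,.17),(.21,.235),(.25,.3)),("scene","side"))
looks(("blue",),(.38,.6,-.45,-.2),((.14,.19),(.19,.235)),("wrist",))
cv2.imwrite("pics/s3.png",cv2.resize(grab("side")[0][150:350,260:500],(720,600)))
st(); plan([.624,-.1255,.285],down(-4.))
```

```text
sc blue0.14 12 mean [ 0.5249 -0.3453  0.1604] rect [ 0.4996 -0.3461] [0.0695 0.0081] 0.8 z [0.146 0.169]
sc blue0.21 34 mean [ 0.5148 -0.3465  0.2203] rect [ 0.4883 -0.3442] [0.0114 0.0917] 87.5 z [0.211 0.234]
sc blue0.25 74 mean [ 0.4904 -0.3411  0.2786] rect [ 0.4863 -0.3397] [0.0218 0.0286] 31.1 z [0.251 0.293]
si blue0.14 320 mean [ 0.4765 -0.3382  0.1563] rect [ 0.4786 -0.338 ] [0.0113 0.1084] 83.0 z [0.143 0.169]
si blue0.21 249 mean [ 0.4746 -0.341   0.2197] rect [ 0.478  -0.3417] [0.0102 0.1083] 81.2 z [0.21  0.235]
si blue0.25 91 mean [ 0.4657 -0.3387  0.2726] rect [ 0.4742 -0.3419] [0.0215 0.0349] 49.4 z [0.251 0.29 ]
wr blue0.14 125 mean [ 0.4264 -0.3302  0.1701] rect [ 0.4268 -0.3305] [0.0121 0.0014] 83.6 z [0.141 0.188]
wr blue0.19 274 mean [ 0.4267 -0.331   0.2167] rect [ 0.4362 -0.3319] [0.0134 0.0209] 85.9 z [0.193 0.235]
{'time_s': 13.65, 'position': [0.4816, -0.338, 0.2521], 'tool_rot': [[-0.9935, 0.1136, -0.0017], [0.1136, 0.9935, 0.0018], [0.0019, 0.0015, -1.0]], 'ft_force': [-0.0139, 0.0366, -1.8601], 'grip_width': 0.0133, 'gripper_force': 59.4835, 'q': [-46.5805, 25.0618, 65.5953, -0.0022, 89.4831, -130.0592]}
n 6 dist 0.2579 turn/row [0.0, -0.0, -0.08]
[-0.39, 0.76, -0.11],[-0.4, 0.75, -0.11],[-0.4, 0.75, -0.11],[-0.41, 0.75, -0.11],[-0.41, 0.75, -0.11],[-0.42, 0.74, -0.11],
```

View pics/s3.png

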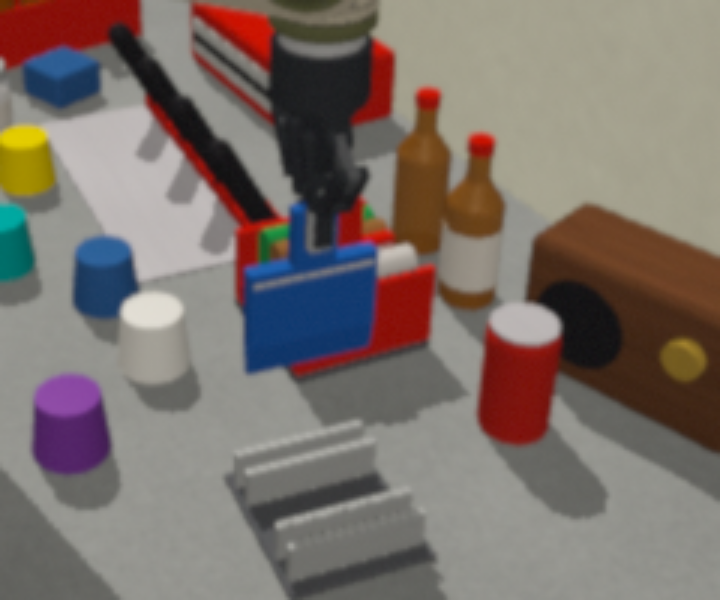

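Call:
arm_command:
  turn:
    - [0,0,-0.06]
    - [0,0,-0.06]
    - [0,0,-0.06]
    - [0,0,-0.06]
    - [0,0,-0.06]
    - [0,0,-0.06]
    - [0,0,-0.06]
    - [0,0,-0.06]
    - [0,0,0]
    - [0,0,0]
  xyz:
    - [-0.29,0.57,-0.15]
    - [-0.3,0.57,-0.15]
    - [-0.3,0.56,-0.15]
    - [-0.3,0.56,-0.15]
    - [-0.31,0.56,-0.06]
    - [-0.31,0.56,0]
    - [-0.31,0.56,0]
    - [-0.31,0.56,0]
    - [0,0,0]
    - [0,0,0]
  claw: [5,5,5,5,5,5,5,5,5,5]

```text
time_s: 14.65
position: [0.6242, -0.1255, 0.2854]
tool_rot: [[-0.997, 0.071, -0.002], [0.071, 0.997, 0.0], [0.002, 0.0, -1.0]]
ft_force: [0.6, -0.2, -2.6]
grip_width: 0.0131
gripper_force: 59.5
```

Run:
```python
from look import *
looks(("blue",),(.5,.75,-.25,-.05),((.175,.2),(.21,.24)),("side","wrist"))
looks(("wood","green"),(.53,.7,-.23,-.05),((.1,.125),),("wrist",))
st(); plan([.6235,-.1255,.285],down(-4.))
```

```text
si blue0.175 214 mean [ 0.6209 -0.1259  0.1881] rect [ 0.6229 -0.1274] [0.0143 0.1103] 83.3 z [0.176 0.199]
si blue0.21 314 mean [ 0.6181 -0.1284  0.2251] rect [ 0.6194 -0.1258] [0.015  0.1083] 86.1 z [0.211 0.239]
wr blue0.175 32 mean [ 0.5688 -0.1203  0.1888] rect [ 0.5692 -0.1205] [0.0091 0.0012] 87.0 z [0.181 0.197]
wr blue0.21 113 mean [ 0.5686 -0.1212  0.2262] rect [ 0.5686 -0.1212] [0.0123 0.0004] 86.3 z [0.212 0.238]
wr wood0.1 1952 mean [ 0.6113 -0.1446  0.1079] rect [ 0.6228 -0.1412] [0.0266 0.1204] 85.7 z [0.101 0.111]
wr green0.1 1676 mean [ 0.615  -0.106   0.1072] rect [ 0.6249 -0.1115] [0.0266 0.1194] 87.2 z [0.101 0.111]
{'time_s': 14.8, 'position': [0.6238, -0.1268, 0.2861], 'tool_rot': [[-0.9973, 0.0731, -0.0006], [0.0731, 0.9973, -0.0], [0.0006, -0.0001, -1.0]], 'ft_force': [0.7104, -0.1056, -1.3614], 'grip_width': 0.0132, 'gripper_force': 59.5283, 'q': [-22.1176, 29.4619, 52.6879, -0.0144, 97.8791, -107.9273]}
n 1 dist 0.0017 turn/row [-0.0, -0.01, -0.04]
[0.01, 0.02, 0.02],
```

Call:
arm_command:
  turn:
    - [0,0,0]
    - [0,0,0]
    - [0,0,0]
    - [0,0,0]
    - [0,0,0]
    - [0,0,0]
    - [0,0,0]
    - [0,0,0]
    - [0,0,0]
  xyz:
    - [0,0,0.3]
    - [0,0,0.4]
    - [0,0,0.4]
    - [0,0,0.2]
    - [0,0,0.1]
    - [0,0,0.1]
    - [0,0.01,0.1]
    - [0,0.01,0.1]
    - [0,0,0]
  claw: [5,5,5,5,5,5,5,5,5]

```text
time_s: 15.7
position: [0.6242, -0.1246, 0.2008]
tool_rot: [[-0.997, 0.072, -0.001], [0.072, 0.997, 0.0], [0.001, 0.0, -1.0]]
ft_force: [0.4, 0.3, -0.7]
grip_width: 0.013
gripper_force: 59.5
```

Call:
arm_command:
  turn:
    - [0,0,0]
    - [0,0,0]
    - [0,0,0]
    - [0,0,0]
    - [0,0,0]
  xyz:
    - [0,0.01,0.1]
    - [0,0.01,0.1]
    - [0,0.01,0.1]
    - [0,0.01,0.1]
    - [0,0,0]
  claw: [5,5,5,5,5]

```text
time_s: 16.2
position: [0.6241, -0.1227, 0.1802]
tool_rot: [[-0.997, 0.072, -0.002], [0.072, 0.997, 0.0], [0.002, 0.0, -1.0]]
ft_force: [-0.2, -0.8, -2.4]
grip_width: 0.0134
gripper_force: 59.6
```

Call:
arm_command:
  turn:
    - [0,0,0]
    - [0,0,0]
    - [0,0,0]
    - [0,0,0]
    - [0,0,0]
    - [0,0,0]
    - [0,0,0]
    - [0,0,0]
    - [0,0,0]
  xyz:
    - [0,0,0.15]
    - [0,0,0.15]
    - [0,0,0.15]
    - [0,0,0.15]
    - [0,0,0.15]
    - [0,0,0.15]
    - [0,0,0.1]
    - [0,0,0.06]
    - [0,0,0]
  claw: [5,5,5,5,5,5,5,5,5]

```text
time_s: 17.1
position: [0.625, -0.1241, 0.1286]
tool_rot: [[-0.997, 0.073, 0.002], [0.073, 0.997, -0.002], [-0.002, -0.002, -1.0]]
ft_force: [1.5, -3.1, 0.3]
grip_width: 0.0136
gripper_force: 60.2
```

Call:
arm_command:
  turn:
    - [0,0,0]
    - [0,0,0]
    - [0,0,0]
  xyz:
    - [0,0,0.04]
    - [0,0,0.03]
    - [0,0,0]
  claw: [5,5,5]

```text
time_s: 17.4
position: [0.6248, -0.1234, 0.1252]
tool_rot: [[-0.997, 0.072, 0.001], [0.072, 0.997, -0.001], [-0.001, -0.001, -1.0]]
ft_force: [0.3, -4.2, 3.3]
grip_width: 0.013
gripper_force: 60.7
```

Call:
arm_command:
  turn:
    - [0,0,0]
    - [0,0,0]
    - [0,0,0]
    - [0,0,0]
    - [0,0,0]
    - [0,0,0]
    - [0,0,0]
    - [0,0,0]
    - [0,0,0]
    - [0,0,0]
  xyz:
    - [0,0,0]
    - [0,0,0]
    - [0,0,-0.2]
    - [0,0,-0.4]
    - [0,0,-0.6]
    - [0,0,-0.8]
    - [0,0,-0.7]
    - [0,0,0]
    - [0,0,0]
    - [0,0,0]
  claw: [20,26,26,26,26,60,85,85,85,85]

```text
time_s: 18.4
position: [0.624, -0.1225, 0.2586]
tool_rot: [[-0.997, 0.072, -0.002], [0.072, 0.997, 0.001], [0.003, 0.001, -1.0]]
ft_force: [-0.5, -0.3, 0.1]
grip_width: 0.0849
gripper_force: 0.0
```

Run:
```python
from look import *
looks(("red","blue","white","wood","green"),(.53,.7,-.21,-.06),((.1,.125),(.13,.18)),("wrist",))
for n in ("scene","side"):
  im,d,c=grab(n); P=cloud(d,c); M=masks(im); z=P[...,2]
  for nm in("yellow","blue","white"):
    m=(M[nm]&(d>0)&(z>.056)&(z<.068)&(P[...,0]>.38)&(P[...,0]<.52)&(P[...,1]>-.2)).astype(np.uint8)
    k,l,s,ce=cv2.connectedComponentsWithStats(m)
    for i in range(1,k):
        if s[i,4]>60: box(l==i,P,nm)
st(); plan([.4345,-.119,.2],down(-5.4))
```

```text
wr red0.1 1348 mean [ 0.6105 -0.1635  0.1103] rect [ 0.6213 -0.1664] [0.0167 0.11  ] 85.7 z [0.103 0.123]
wr red0.13 1267 mean [ 0.6187 -0.1635  0.1551] rect [ 0.6213 -0.1651] [0.014  0.0365] 86.0 z [0.132 0.161]
wr blue0.1 1145 mean [ 0.6092 -0.1228  0.1097] rect [ 0.6242 -0.1247] [0.0163 0.1101] 86.1 z [0.103 0.12 ]
wr blue0.13 1067 mean [ 0.6212 -0.1233  0.1575] rect [ 0.6241 -0.1237] [0.0137 0.0364] 86.2 z [0.135 0.161]
wr white0.1 2973 mean [ 0.6119 -0.1872  0.1084] rect [ 0.6189 -0.1867] [0.0254 0.1202] 85.3 z [0.104 0.111]
wr white0.13 few 0
wr wood0.1 3749 mean [ 0.6183 -0.1444  0.1076] rect [ 0.6226 -0.145 ] [0.0271 0.12  ] 85.4 z [0.101 0.111]
wr wood0.13 few 0
wr green0.1 4033 mean [ 0.6213 -0.0983  0.108 ] rect [ 0.6254 -0.0981] [0.0266 0.1199] 86.1 z [0.102 0.111]
wr green0.13 few 0
yellow 112 mean [0.45   0.2819 0.0627] rect [0.4513 0.2814] [0.0427 0.0639] 37.5 z [0.057 0.067]
blue 118 mean [ 0.4293 -0.0021  0.063 ] rect [ 0.4298 -0.002 ] [0.0557 0.0458] 78.1 z [0.058 0.067]
white 200 mean [ 0.4349 -0.1197  0.0631] rect [ 0.4353 -0.1196] [0.0582 0.0607] 42.5 z [0.058 0.068]
yellow 123 mean [0.4441 0.2767 0.0643] rect [0.4463 0.2813] [0.0609 0.0587] 29.1 z [0.057 0.068]
blue 170 mean [ 0.4315 -0.0037  0.0636] rect [4.319e-01 3.000e-04] [0.0542 0.0573] 9.3 z [0.057 0.067]
white 240 mean [ 0.4341 -0.1196  0.0638] rect [ 0.436  -0.1157] [0.062  0.0582] 58.3 z [0.057 0.067]
{'time_s': 18.55, 'position': [0.6242, -0.1226, 0.2587], 'tool_rot': [[-0.9974, 0.0718, -0.0021], [0.0718, 0.9974, 0.0009], [0.0021, 0.0008, -1.0]], 'ft_force': [0.5816, 0.3233, 0.0581], 'grip_width': 0.0847, 'gripper_force': 0.0, 'q': [-21.7617, 30.0305, 56.0754, 0.0056, 94.0248, -107.6464]}
n 5 dist 0.1986 turn/row [0.0, -0.0, 0.05]
[0.76, -0.04, 0.24],[0.76, -0.04, 0.24],[0.76, -0.05, 0.24],[0.76, -0.05, 0.24],[0.76, -0.05, 0.23],
```

Call:
arm_command:
  turn:
    - [0,0,0.05]
    - [0,0,0.05]
    - [0,0,0.05]
    - [0,0,0.05]
    - [0,0,0.05]
    - [0,0,0]
    - [0,0,0]
  xyz:
    - [0.76,-0.04,0.24]
    - [0.76,-0.04,0.24]
    - [0.76,-0.05,0.24]
    - [0.76,-0.05,0.24]
    - [0.76,-0.05,0.23]
    - [0,0,0]
    - [0,0,0]
  claw: [85,85,85,85,85,85,85]

```text
time_s: 19.25
position: [0.4339, -0.119, 0.2004]
tool_rot: [[-0.996, 0.094, 0.0], [0.094, 0.996, 0.0], [-0.0, 0.0, -1.0]]
ft_force: [-0.6, -0.8, 0.4]
grip_width: 0.0849
gripper_force: 0.0
```

Run:
```python
from look import *
im,d,c=grab("wrist","w4.png"); P=cloud(d,c); M=masks(im); z=P[...,2]
for nm in("blue","white"):
    m=(M[nm]&(d>0)&(z>.058)&(z<.066)&(P[...,0]>.38)&(P[...,0]<.52)&(P[...,1]>-.2)).astype(np.uint8)
    k,l,s,ce=cv2.connectedComponentsWithStats(m)
    for i in range(1,k):
        if s[i,4]>60: box(l==i,P,nm+str(ce[i]))
st(); plan([.436,-.119,.025],down(-5.4),8)
```

```text
blue[466.07210343 172.19915465] 4022 mean [0.4344 0.0012 0.062 ] rect [0.4359 0.0018] [0.0594 0.0585] 50.9 z [0.06  0.063]
white[323.07478797 186.89745567] 3891 mean [ 0.4357 -0.117   0.0621] rect [ 0.4369 -0.1172] [0.0588 0.0595] 85.9 z [0.06  0.064]
{'time_s': 19.3, 'position': [0.4348, -0.1193, 0.2006], 'tool_rot': [[-0.9956, 0.0938, 0.001], [0.0938, 0.9956, -0.0004], [-0.001, -0.0003, -1.0]], 'ft_force': [0.4736, -0.6581, 0.5382], 'grip_width': 0.0847, 'gripper_force': 0.0, 'q': [-30.4514, 13.4878, 92.2454, 0.0084, 74.2056, -115.0712]}
n 8 dist 0.1756 turn/row [-0.0, 0.0, 0.0]
[-0.0, 0.0, 0.44],[-0.0, 0.0, 0.44],[-0.0, 0.0, 0.44],[-0.0, 0.0, 0.44],[-0.0, 0.0, 0.44],[-0.0, 0.0, 0.44],[-0.0, 0.0, 0.44],[-0.0, 0.0, 0.44],
```

View pics/w4.png

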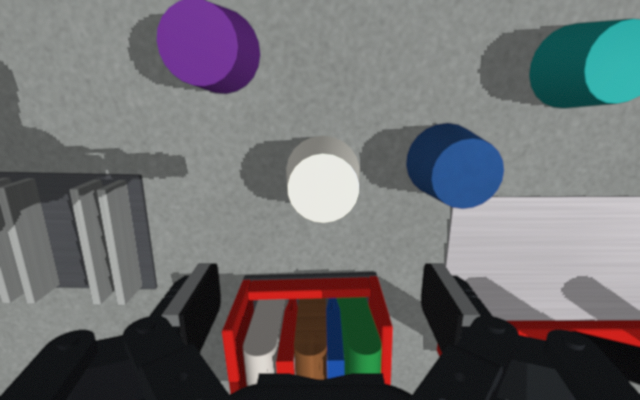

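Call:
arm_command:
  turn:
    - [0,0,0]
    - [0,0,0]
    - [0,0,0]
    - [0,0,0]
    - [0,0,0]
    - [0,0,0]
    - [0,0,0]
    - [0,0,0]
    - [0,0,0]
    - [0,0,0]
    - [0,0,0]
    - [0,0,0]
  xyz:
    - [-0.05,0.03,0.5]
    - [0,0,0.7]
    - [0,0,0.7]
    - [0,0,0.7]
    - [0,0,0.5]
    - [0,0,0.4]
    - [0,0,0]
    - [0,0,0]
    - [0,0,0]
    - [0,0,0]
    - [0,0,0]
    - [0,0,0]
  claw: [85,85,85,85,85,85,85,72,66,60,56,56]
  squeeze: 30

```text
time_s: 20.5
position: [0.4379, -0.118, 0.0267]
tool_rot: [[-0.996, 0.094, 0.003], [0.094, 0.996, -0.001], [-0.003, -0.001, -1.0]]
ft_force: [1.2, 1.9, 7.2]
grip_width: 0.0649
gripper_force: 32.5
```

Call:
arm_command:
  turn:
    - [0,0,0]
    - [0,0,0]
  xyz:
    - [0,0,0]
    - [0,0,0]
  claw: [50,50]

```text
time_s: 20.7
position: [0.4378, -0.118, 0.0267]
tool_rot: [[-0.996, 0.094, 0.003], [0.094, 0.996, -0.001], [-0.003, -0.001, -1.0]]
ft_force: [1.6, 2.8, 7.6]
grip_width: 0.0648
gripper_force: 32.5
```

```bash
cat > peg.py <<'E'
from look import *
yaw=-5.4; a=np.radians(yaw); ex=np.array([np.cos(a),np.sin(a),0]); ey=np.array([-ex[1],ex[0],0])
O=np.array([.6605,.1935,0]); D=-.5*ex+np.array([0,0,.866])
def tip(i): return O+ey*(-.1725+.115*(i-1))-.069*ex+np.array([0,0,.1395])
def hang(i,off,tcp_h): # TCP position so that cup mouth is `off` m short of home; tcp_h = TCP height above the mouth in the grasp
    return tip(i)+D*(-.058+off+tcp_h)
E
python3 - <<'E'
from peg import *
st(); h=env.observe()["position"][2]
for i in(1,2,3): print(i,np.round(tip(i),4),"start",np.round(hang(i,.085,h),4))
p=np.array(env.observe()["position"])
E
```

```text
{'time_s': 20.7, 'position': [0.4378, -0.118, 0.0267], 'tool_rot': [[-0.9956, 0.0938, 0.0032], [0.0937, 0.9956, -0.0013], [-0.0033, -0.001, -1.0]], 'ft_force': [1.6023, 2.7701, 7.5868], 'grip_width': 0.0648, 'gripper_force': 32.5178, 'q': [-30.1158, 28.5169, 105.5127, 0.0407, 45.7751, -114.7648]}
1 [0.5756 0.0283 0.1395] start [0.5489 0.0308 0.186 ]
2 [0.5864 0.1427 0.1395] start [0.5597 0.1453 0.186 ]
3 [0.5972 0.2572 0.1395] start [0.5705 0.2598 0.186 ]
```

Call:
arm_command:
  turn:
    - [0,0,0]
    - [0,0,0]
    - [0,0,0]
    - [0,0,0]
    - [0,0,0]
    - [0,0,0]
    - [0,0,0]
    - [0,0,0]
  xyz:
    - [0,0,-0.2]
    - [0,0,-0.5]
    - [0,0,-0.8]
    - [0,0,-0.8]
    - [0,0,-0.8]
    - [0,0,-0.7]
    - [0,0,0]
    - [0,0,0]
  claw: [50,50,50,50,50,50,50,50]

```text
time_s: 21.5
position: [0.4365, -0.1176, 0.216]
tool_rot: [[-0.996, 0.093, 0.001], [0.093, 0.996, -0.001], [-0.001, -0.001, -1.0]]
ft_force: [0.1, 0.1, -1.3]
grip_width: 0.0644
gripper_force: 33.8
```

Run:
```python
from peg import *
st()
for n in("scene","side","wrist"):
    im,d,c=grab(n); P=cloud(d,c); h=cv2.cvtColor(im,cv2.COLOR_BGR2HSV)
    for i in(1,2,3):
        # distance of black peg surface points to the expected axis, in the rack's frame; mean offset + camera side
        q=P-tip(i); x=q@ex; y=q@ey; z=q[...,2]; s=q@D; m=(h[...,2]<60)&(d>0)&(abs(y)<.04)&(s<-.016)&(s>-.1)&(z>-.11)
        e1=.866*ex+np.array([0,0,.5]); A=np.stack([(q@e1)[m],y[m]],1)
        if m.sum()>40:
            # circle of known radius 16 mm
            from scipy.optimize import least_squares
            r=least_squares(lambda t:np.hypot(A[:,0]-t[0],A[:,1]-t[1])-.016,[0,0],loss="soft_l1",f_scale=.002); print(n,i,m.sum(),"axis offset (e1,y) mm",np.round(r.x*1e3,1),round(np.sqrt(np.mean(r.fun**2))*1e3,1))
plan(hang(1,.085,.0267),down(-5.4,30))
```

```text
{'time_s': 21.5, 'position': [0.4365, -0.1176, 0.216], 'tool_rot': [[-0.9956, 0.0935, 0.0011], [0.0935, 0.9956, -0.0009], [-0.0012, -0.0008, -1.0]], 'ft_force': [0.1117, 0.0989, -1.2712], 'grip_width': 0.0644, 'gripper_force': 33.8411, 'q': [-30.1362, 12.7184, 90.5091, -0.0118, 76.6909, -114.7692]}
scene 1 171 axis offset (e1,y) mm [-1.3  2.6] 2.2
scene 2 162 axis offset (e1,y) mm [-1.5  3. ] 2.7
scene 3 151 axis offset (e1,y) mm [-2.1  2.7] 2.7
side 1 167 axis offset (e1,y) mm [1.7 7. ] 2.2
side 2 99 axis offset (e1,y) mm [1.6 7. ] 2.2
wrist 2 2207 axis offset (e1,y) mm [0.8 4.1] 0.6
n 7 dist 0.1883 turn/row [0.0, -0.86, 0.0]
[-0.28, 0.45, 0.08],[-0.27, 0.45, 0.1],[-0.27, 0.45, 0.12],[-0.26, 0.45, 0.14],[-0.24, 0.45, 0.16],[-0.23, 0.45, 0.18],[-0.22, 0.45, 0.19],
```

Call:
arm_command:
  turn:
    - [0,-0.86,0]
    - [0,-0.86,0]
    - [0,-0.86,0]
    - [0,-0.86,0]
    - [0,-0.86,0]
    - [0,-0.86,0]
    - [0,-0.86,0]
    - [0,0,0]
    - [0,0,0]
    - [0,0,0]
  xyz:
    - [-0.28,0.46,0.0]
    - [-0.27,0.46,0.1]
    - [-0.27,0.46,0.12]
    - [-0.26,0.46,0.14]
    - [-0.24,0.46,0.16]
    - [-0.23,0.46,0.18]
    - [-0.22,0.47,0.19]
    - [0,0,0]
    - [0,0,0]
    - [0,0,0]
  claw: [50,50,50,50,50,50,50,50,50,50]

```text
time_s: 22.65
position: [0.5495, 0.0333, 0.1913]
tool_rot: [[-0.862, 0.094, 0.498], [0.081, 0.996, -0.047], [-0.5, -0.0, -0.866]]
ft_force: [0.6, 0.1, -0.7]
grip_width: 0.0647
gripper_force: 33.9
```

```bash
sed -i 's/O=np.array.*; D/O=np.array([.661,.1975,0]); D/' peg.py
python3 - <<'E'
from peg import *
st(); plan(hang(1,.085,.0267),down(-5.4,30)); plan(hang(1,0,.0267),down(-5.4,30),1)
im,d,c=grab("side"); cv2.imwrite("pics/s5.png",cv2.resize(im[130:290,240:440],(750,600)))
E
```

```text
{'time_s': 22.65, 'position': [0.5495, 0.0333, 0.1913], 'tool_rot': [[-0.862, 0.0941, 0.4982], [0.0814, 0.9956, -0.0472], [-0.5004, -0.0002, -0.8658]], 'ft_force': [0.5908, 0.0968, -0.6954], 'grip_width': 0.0647, 'gripper_force': 33.8762, 'q': [-9.9403, 13.8901, 100.2143, 3.8505, 36.0083, -97.056]}
n 1 dist 0.0055 turn/row [-0.0, 0.01, 0.0]
[0.06, 0.03, 0.09],
n 1 dist 0.0895 turn/row [-0.0, 0.01, 0.0]
[0.06, 0.03, 1.79],
```

View pics/s5.png

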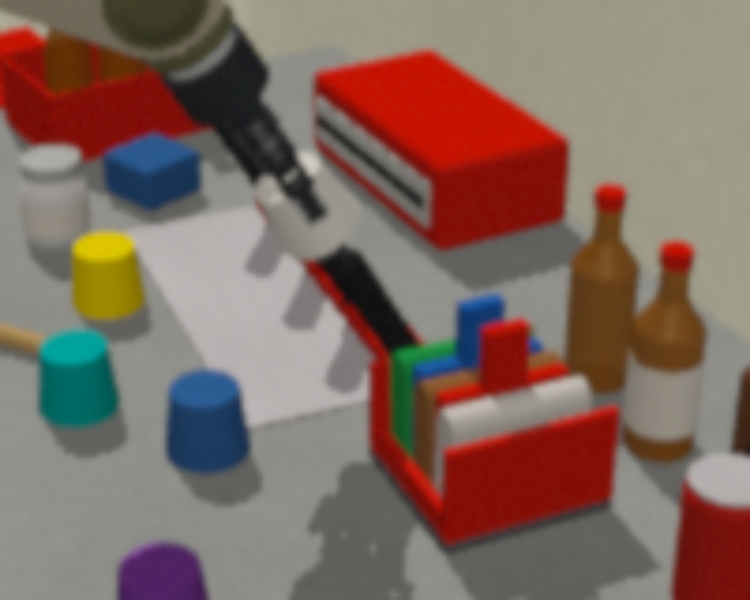

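The white cup is lined up over peg 1's tip at about (310,250) in the crop. I'll slide it on along the peg.

Call:
arm_command:
  turn:
    - [0,0,0]
    - [0,0,0]
    - [0,0,0]
    - [0,0,0]
    - [0,0,0]
    - [0,0,0]
    - [0,0,0]
    - [0,0,0]
    - [0,0,0]
  xyz:
    - [0.06,0.03,0.2]
    - [0,0,0.25]
    - [0,0,0.25]
    - [0,0,0.25]
    - [0,0,0.25]
    - [0,0,0.25]
    - [0,0,0.2]
    - [0,0,0.08]
    - [0,0,0]
  claw: [50,50,50,50,50,50,50,50,50]

```text
time_s: 23.6
position: [0.5905, 0.0316, 0.1146]
tool_rot: [[-0.862, 0.094, 0.499], [0.081, 0.996, -0.047], [-0.501, 0.0, -0.866]]
ft_force: [-0.4, -0.5, -0.7]
grip_width: 0.0646
gripper_force: 33.9
```

Call:
arm_command:
  turn:
    - [0,0,0]
    - [0,0,0]
  xyz:
    - [0,0,0.05]
    - [0,0,0]
  claw: [50,50]

```text
time_s: 23.8
position: [0.5917, 0.0315, 0.1132]
tool_rot: [[-0.861, 0.093, 0.5], [0.081, 0.996, -0.047], [-0.502, -0.0, -0.865]]
ft_force: [-0.1, -0.4, -0.4]
grip_width: 0.0646
gripper_force: 33.9
```

Call:
arm_command:
  turn:
    - [0,0,0]
    - [0,0,0]
    - [0,0,0]
  xyz:
    - [0,0,0.04]
    - [0,0,0.03]
    - [0,0,0]
  claw: [50,50,50]

```text
time_s: 24.1
position: [0.5936, 0.0314, 0.1117]
tool_rot: [[-0.86, 0.093, 0.502], [0.08, 0.996, -0.047], [-0.504, -0.0, -0.864]]
ft_force: [-8.6, -0.2, 12.7]
grip_width: 0.0648
gripper_force: 36.0
```

Call:
arm_command:
  turn:
    - [0,0,0]
    - [0,0,0]
    - [0,0,0]
    - [0,0,0]
    - [0,0,0]
    - [0,0,0]
    - [0,0,0]
    - [0,0,0]
    - [0,0,0]
    - [0,0,0]
  xyz:
    - [0,0,0]
    - [0,0,0]
    - [0,0,0]
    - [0,0,-0.2]
    - [0,0,-0.4]
    - [0,0,-0.7]
    - [0,0,-0.9]
    - [0,0,-0.3]
    - [0,0,0]
    - [0,0,0]
  claw: [72,80,84,84,84,84,84,84,84,84]

```text
time_s: 25.1
position: [0.5308, 0.0372, 0.2179]
tool_rot: [[-0.861, 0.094, 0.499], [0.081, 0.996, -0.047], [-0.502, -0.0, -0.865]]
ft_force: [0.0, 0.3, 0.2]
grip_width: 0.0838
gripper_force: 0.0
```

Run:
```python
from peg import *
st(); plan([.436,.001,.16],down(-5.4))
im,d,c=grab("wrist","w6.png"); im,d,c=grab("side"); cv2.imwrite("pics/s6.png",cv2.resize(im[130:290,240:440],(750,600)))
```

```text
{'time_s': 25.1, 'position': [0.5308, 0.0372, 0.2179], 'tool_rot': [[-0.8613, 0.0936, 0.4994], [0.081, 0.9956, -0.047], [-0.5016, -0.0, -0.8651]], 'ft_force': [0.0245, 0.3038, 0.2431], 'grip_width': 0.0838, 'gripper_force': 0.0, 'q': [-9.8733, 10.1281, 100.1378, 3.5285, 39.7602, -96.6106]}
n 7 dist 0.1169 turn/row [0.0, 0.86, 0.0]
[0.31, -0.13, 0.01],[0.31, -0.13, 0.04],[0.3, -0.13, 0.06],[0.3, -0.13, 0.08],[0.29, -0.13, 0.1],[0.28, -0.13, 0.12],[0.27, -0.13, 0.15],
```

View pics/s6.png

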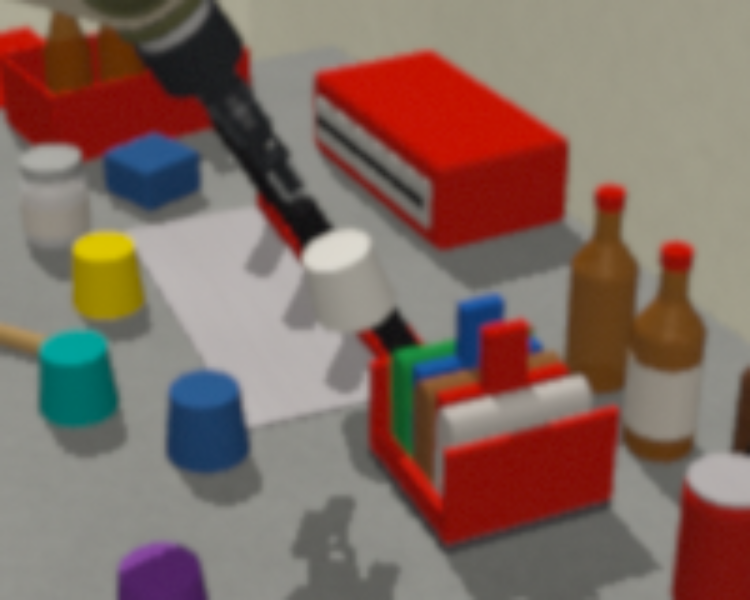

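The white cup now hangs on peg 1, at about (345,280) in the crop. Next is the blue cup at (205,420), the plain blue one; turquoise is at (75,380) and purple at (160,580).

Call:
arm_command:
  turn:
    - [0,0.86,0]
    - [0,0.86,0]
    - [0,0.86,0]
    - [0,0.86,0]
    - [0,0.86,0]
    - [0,0.86,0]
    - [0,0.86,0]
    - [0,0,0]
    - [0,0,0]
  xyz:
    - [0.31,-0.13,0.01]
    - [0.31,-0.13,0.04]
    - [0.3,-0.13,0.06]
    - [0.3,-0.13,0.08]
    - [0.29,-0.13,0.1]
    - [0.28,-0.13,0.12]
    - [0.27,-0.13,0.15]
    - [0,0,0]
    - [0,0,0]
  claw: [84,84,84,84,84,84,84,85,85]

```text
time_s: 26.1
position: [0.4364, 0.0004, 0.1595]
tool_rot: [[-0.996, 0.094, 0.0], [0.094, 0.996, 0.0], [-0.0, 0.0, -1.0]]
ft_force: [0.4, 0.1, 0.6]
grip_width: 0.0851
gripper_force: 0.0
```

```bash
cat > cup.py <<'E'
from peg import *
def cup(nm,b):
    im,d,c=grab("wrist"); P=cloud(d,c); M=masks(im); z=P[...,2]; x,y=P[...,0],P[...,1]
    box(M[nm]&(d>0)&(z>.058)&(z<.066)&(x>b[0])&(x<b[1])&(y>b[2])&(y<b[3]),P,nm)
E
python3 - <<'E'
from cup import *
cup("blue",(.38,.5,-.06,.06)); st(); plan([.436,.0015,.026],down(-5.4),6)
E
```

```text
blue 5111 mean [0.434  0.0027 0.0621] rect [0.4353 0.0024] [0.058  0.0597] 85.9 z [0.06  0.063]
{'time_s': 26.15, 'position': [0.4364, 0.0005, 0.1599], 'tool_rot': [[-0.9956, 0.0935, 0.001], [0.0935, 0.9956, 0.0001], [-0.001, 0.0002, -1.0]], 'ft_force': [-0.2154, -0.3124, 0.4208], 'grip_width': 0.0851, 'gripper_force': 0.0, 'q': [-15.5639, 14.8206, 98.1849, 0.0234, 66.9385, -100.2053]}
n 6 dist 0.1339 turn/row [0.0, 0.0, 0.0]
[0.0, 0.0, 0.45],[0.0, 0.0, 0.45],[0.0, 0.0, 0.45],[0.0, 0.0, 0.45],[0.0, 0.0, 0.45],[0.0, 0.0, 0.45],
```

Call:
arm_command:
  turn:
    - [0,0,0]
    - [0,0,0]
    - [0,0,0]
    - [0,0,0]
    - [0,0,0]
    - [0,0,0]
    - [0,0,0]
    - [0,0,0]
    - [0,0,0]
    - [0,0,0]
    - [0,0,0]
    - [0,0,0]
  xyz:
    - [0.02,0.03,0.4]
    - [0,0,0.6]
    - [0,0,0.6]
    - [0,0,0.6]
    - [0,0,0.46]
    - [0,0,0]
    - [0,0,0]
    - [0,0,0]
    - [0,0,0]
    - [0,0,0]
    - [0,0,0]
    - [0,0,0]
  claw: [85,85,85,85,85,85,72,66,60,56,50,50]

```text
time_s: 27.35
position: [0.436, 0.0021, 0.0289]
tool_rot: [[-0.996, 0.093, 0.003], [0.093, 0.996, -0.0], [-0.003, -0.0, -1.0]]
ft_force: [-0.7, 2.4, 7.4]
grip_width: 0.0644
gripper_force: 31.0
```

Call:
arm_command:
  turn:
    - [0,0,0]
    - [0,0,0]
    - [0,0,0]
    - [0,0,0]
    - [0,0,0]
    - [0,0,0]
    - [0,0,0]
    - [0,0,0]
    - [0,0,0]
    - [0,0,0]
  xyz:
    - [0,0,0]
    - [0,0,0]
    - [0,0,-0.2]
    - [0,0,-0.5]
    - [0,0,-0.8]
    - [0,0,-0.8]
    - [0,0,-0.8]
    - [0,0,-0.7]
    - [0,0,0]
    - [0,0,0]
  claw: [50,50,50,50,50,50,50,50,50,50]

```text
time_s: 28.35
position: [0.4349, 0.0021, 0.2181]
tool_rot: [[-0.996, 0.094, 0.002], [0.094, 0.996, -0.001], [-0.002, -0.0, -1.0]]
ft_force: [-0.7, 0.3, -0.9]
grip_width: 0.0641
gripper_force: 33.5
```

Run:
```python
from peg import *
st(); plan(hang(2,.085,.0267),down(-5.4,30))
```

```text
{'time_s': 28.35, 'position': [0.4349, 0.0021, 0.2181], 'tool_rot': [[-0.9956, 0.0935, 0.002], [0.0935, 0.9956, -0.0006], [-0.002, -0.0004, -1.0]], 'ft_force': [-0.7158, 0.2699, -0.9086], 'grip_width': 0.0641, 'gripper_force': 33.5459, 'q': [-15.4027, 10.8473, 92.6452, -0.0033, 76.3879, -100.0358]}
n 7 dist 0.196 turn/row [-0.0, -0.85, 0.0]
[-0.32, 0.45, 0.09],[-0.31, 0.45, 0.12],[-0.3, 0.45, 0.14],[-0.29, 0.45, 0.16],[-0.28, 0.45, 0.18],[-0.26, 0.45, 0.2],[-0.25, 0.45, 0.22],
```

Call:
arm_command:
  turn:
    - [0,-0.85,0]
    - [0,-0.86,0]
    - [0,-0.86,0]
    - [0,-0.86,0]
    - [0,-0.86,0]
    - [0,-0.86,0]
    - [0,-0.86,0]
    - [0,0,0]
    - [0,0,0]
  xyz:
    - [-0.32,0.45,0.0]
    - [-0.31,0.45,0.1]
    - [-0.3,0.45,0.14]
    - [-0.29,0.45,0.16]
    - [-0.28,0.45,0.18]
    - [-0.26,0.45,0.2]
    - [-0.25,0.45,0.22]
    - [0,0,0]
    - [0,0,0]
  claw: [50,50,50,50,50,50,50,50,50]

```text
time_s: 29.25
position: [0.5599, 0.1485, 0.1892]
tool_rot: [[-0.864, 0.093, 0.495], [0.08, 0.996, -0.047], [-0.497, -0.001, -0.868]]
ft_force: [-0.3, -0.1, -0.4]
grip_width: 0.064
gripper_force: 33.6
```

Run:
```python
from peg import *
st(); plan(hang(2,0,.0289),down(-5.4,30),1)
```

```text
{'time_s': 29.25, 'position': [0.5599, 0.1485, 0.1892], 'tool_rot': [[-0.8638, 0.0926, 0.4952], [0.08, 0.9957, -0.0468], [-0.4974, -0.0008, -0.8675]], 'ft_force': [-0.2536, -0.0916, -0.4487], 'grip_width': 0.064, 'gripper_force': 33.6037, 'q': [5.6115, 17.5092, 95.0631, -8.7976, 38.3855, -73.5976]}
n 1 dist 0.0857 turn/row [0.0, -0.03, 0.02]
[0.02, 0.02, 1.71],
```

Call:
arm_command:
  turn:
    - [0,0,0]
    - [0,0,0]
    - [0,0,0]
    - [0,0,0]
    - [0,0,0]
    - [0,0,0]
    - [0,0,0]
    - [0,0,0]
    - [0,0,0]
  xyz:
    - [0.02,0.02,0.2]
    - [0,0,0.25]
    - [0,0,0.25]
    - [0,0,0.25]
    - [0,0,0.25]
    - [0,0,0.25]
    - [0,0,0.2]
    - [0,0,0.06]
    - [0,0,0]
  claw: [50,50,50,50,50,50,50,50,50]

```text
time_s: 30.15
position: [0.6027, 0.1454, 0.1156]
tool_rot: [[-0.862, 0.094, 0.498], [0.081, 0.996, -0.047], [-0.5, -0.0, -0.866]]
ft_force: [-0.5, -0.4, -1.0]
grip_width: 0.0641
gripper_force: 33.6
```

Call:
arm_command:
  turn:
    - [0,0,0]
    - [0,0,0]
  xyz:
    - [0,0,0.03]
    - [0,0,0]
  claw: [50,50]

```text
time_s: 30.35
position: [0.6035, 0.1454, 0.1152]
tool_rot: [[-0.861, 0.093, 0.499], [0.081, 0.996, -0.047], [-0.501, 0.0, -0.865]]
ft_force: [0.9, -0.3, -0.4]
grip_width: 0.0642
gripper_force: 33.6
```

Call:
arm_command:
  turn:
    - [0,0,0]
    - [0,0,0]
    - [0,0,0]
  xyz:
    - [0,0,0.04]
    - [0,0,0.02]
    - [0,0,0]
  claw: [50,50,50]

```text
time_s: 30.65
position: [0.6045, 0.1455, 0.1145]
tool_rot: [[-0.861, 0.093, 0.501], [0.08, 0.996, -0.047], [-0.503, 0.0, -0.864]]
ft_force: [-14.8, -1.8, 18.0]
grip_width: 0.0637
gripper_force: 36.7
```

Home. I'll release and retreat.

Call:
arm_command:
  turn:
    - [0,0,0]
    - [0,0,0]
    - [0,0,0]
    - [0,0,0]
    - [0,0,0]
    - [0,0,0]
    - [0,0,0]
    - [0,0,0]
    - [0,0,0]
    - [0,0,0]
  xyz:
    - [0,0,-0.02]
    - [0,0,0]
    - [0,0,0]
    - [0,0,-0.2]
    - [0,0,-0.4]
    - [0,0,-0.7]
    - [0,0,-0.9]
    - [0,0,-0.3]
    - [0,0,0]
    - [0,0,0]
  claw: [72,80,84,84,84,84,84,84,84,84]

```text
time_s: 31.65
position: [0.542, 0.1511, 0.2209]
tool_rot: [[-0.862, 0.093, 0.498], [0.081, 0.996, -0.047], [-0.501, -0.0, -0.866]]
ft_force: [0.3, 0.1, 0.5]
grip_width: 0.0839
gripper_force: 0.0
```

Run:
```python
from peg import *
looks(("yellow",),(.38,.52,.2,.36),((.058,.066),),("scene","side"))
st(); plan([.447,.280,.18],down(-5.4))
im,d,c=grab("scene"); cv2.imwrite("pics/c7.png",cv2.resize(im[110:310,190:430],(720,600)))
```

```text
sc yellow0.058 104 mean [0.4452 0.2778 0.0629] rect [0.4452 0.2782] [0.0566 0.0591] 49.8 z [0.059 0.066]
si yellow0.058 86 mean [0.4426 0.2752 0.0632] rect [0.4438 0.2804] [0.0596 0.0596] 57.9 z [0.058 0.066]
{'time_s': 31.75, 'position': [0.5421, 0.151, 0.2199], 'tool_rot': [[-0.8629, 0.0937, 0.4967], [0.081, 0.9956, -0.0472], [-0.4989, -0.0004, -0.8667]], 'ft_force': [0.5982, 0.3522, -0.0657], 'grip_width': 0.0837, 'gripper_force': 0.0, 'q': [6.1888, 13.8942, 94.4992, -8.5471, 42.508, -73.6306]}
n 7 dist 0.1652 turn/row [-0.0, 0.86, 0.0]
[0.32, 0.34, -0.05],[0.32, 0.34, -0.03],[0.33, 0.34, -0.01],[0.33, 0.34, 0.02],[0.32, 0.34, 0.04],[0.32, 0.34, 0.07],[0.31, 0.34, 0.09],
```

View pics/c7.png

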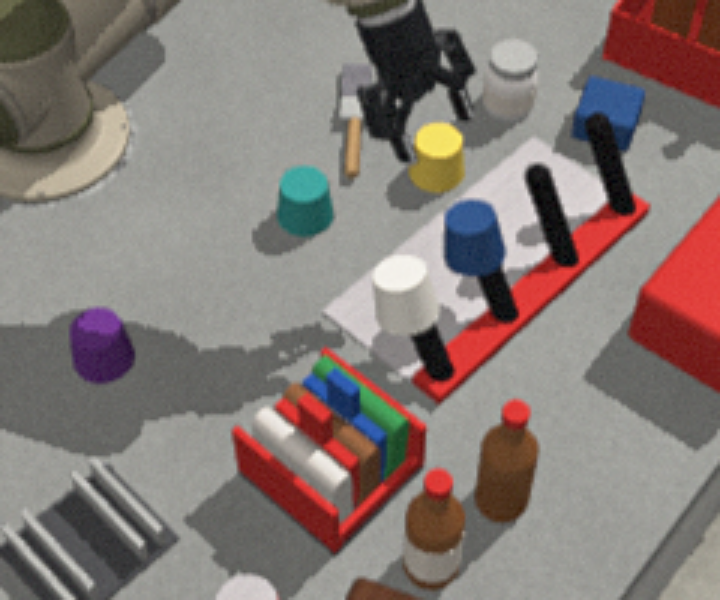

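White and blue hang on pegs 1 and 2, at (405,290) and (473,235) in the crop. The yellow cup is at (437,155). I'll move above it.

Call:
arm_command:
  turn:
    - [0,0.86,0]
    - [0,0.86,0]
    - [0,0.86,0]
    - [0,0.86,0]
    - [0,0.86,0]
    - [0,0.86,0]
    - [0,0.86,0]
    - [0,0,0]
    - [0,0,0]
  xyz:
    - [0.32,0.34,-0.05]
    - [0.32,0.34,-0.03]
    - [0.33,0.34,-0.01]
    - [0.33,0.34,0.02]
    - [0.32,0.34,0.04]
    - [0.32,0.34,0.07]
    - [0.31,0.34,0.09]
    - [0,0,0]
    - [0,0,0]
  claw: [84,84,84,84,84,84,84,85,85]

```text
time_s: 32.7
position: [0.4473, 0.2793, 0.1805]
tool_rot: [[-0.996, 0.093, -0.001], [0.093, 0.996, -0.001], [0.001, -0.001, -1.0]]
ft_force: [0.1, -0.1, 0.5]
grip_width: 0.0849
gripper_force: 0.0
```

Run:
```python
from cup import *
cup("yellow",(.38,.5,.2,.36)); st()
```

```text
yellow 4487 mean [0.4454 0.2816 0.0621] rect [0.4465 0.2813] [0.0594 0.0598] 85.1 z [0.06  0.063]
{'time_s': 32.75, 'position': [0.4473, 0.2791, 0.1809], 'tool_rot': [[-0.9956, 0.0938, -0.0005], [0.0938, 0.9956, -0.0006], [0.0004, -0.0007, -1.0]], 'ft_force': [0.3822, -0.1034, 0.1946], 'grip_width': 0.0852, 'gripper_force': 0.0, 'q': [19.0935, 22.0376, 82.8323, -0.0254, 75.1682, -65.5175]}
```

Call:
arm_command:
  turn:
    - [0,0,0]
    - [0,0,0]
    - [0,0,0]
    - [0,0,0]
    - [0,0,0]
    - [0,0,0]
    - [0,0,0]
    - [0,0,0]
    - [0,0,0]
    - [0,0,0]
    - [0,0,0]
    - [0,0,0]
  xyz:
    - [0.02,0.04,0.5]
    - [0,0,0.7]
    - [0,0,0.7]
    - [0,0,0.7]
    - [0,0,0.48]
    - [0,0,0]
    - [0,0,0]
    - [0,0,0]
    - [0,0,0]
    - [0,0,0]
    - [0,0,0]
    - [0,0,0]
  claw: [85,85,85,85,85,85,72,66,60,56,50,50]

```text
time_s: 33.95
position: [0.447, 0.2816, 0.0295]
tool_rot: [[-0.996, 0.093, 0.003], [0.093, 0.996, 0.0], [-0.003, 0.001, -1.0]]
ft_force: [-0.0, -2.2, 6.4]
grip_width: 0.064
gripper_force: 31.6
```

Call:
arm_command:
  turn:
    - [0,0,0]
    - [0,0,0]
    - [0,0,0]
    - [0,0,0]
    - [0,0,0]
    - [0,0,0]
    - [0,0,0]
    - [0,0,0]
    - [0,0,0]
    - [0,0,0]
  xyz:
    - [0,0,0]
    - [0,0,0]
    - [0,0,-0.2]
    - [0,0,-0.5]
    - [0,0,-0.8]
    - [0,0,-0.8]
    - [0,0,-0.8]
    - [0,0,-0.7]
    - [0,0,0]
    - [0,0,0]
  claw: [50,50,50,50,50,50,50,50,50,50]

```text
time_s: 34.95
position: [0.446, 0.2816, 0.2185]
tool_rot: [[-0.996, 0.093, 0.001], [0.093, 0.996, 0.001], [-0.001, 0.001, -1.0]]
ft_force: [0.1, 0.2, -1.5]
grip_width: 0.0639
gripper_force: 33.4
```

Run:
```python
from peg import *
st(); plan(hang(3,.085,.0267),down(-5.4,30))
```

```text
{'time_s': 34.95, 'position': [0.446, 0.2816, 0.2185], 'tool_rot': [[-0.9956, 0.0935, 0.0011], [0.0935, 0.9956, 0.0008], [-0.0011, 0.0009, -1.0]], 'ft_force': [0.1128, 0.1778, -1.4933], 'grip_width': 0.0639, 'gripper_force': 33.429, 'q': [19.3905, 20.0786, 79.2567, 0.0236, 80.5867, -65.2511]}
n 7 dist 0.1304 turn/row [0.0, -0.86, 0.0]
[-0.36, -0.02, 0.09],[-0.35, -0.02, 0.12],[-0.34, -0.02, 0.15],[-0.33, -0.02, 0.17],[-0.32, -0.02, 0.2],[-0.3, -0.02, 0.22],[-0.28, -0.02, 0.24],
```

Call:
arm_command:
  turn:
    - [0,-0.86,0]
    - [0,-0.86,0]
    - [0,-0.86,0]
    - [0,-0.86,0]
    - [0,-0.86,0]
    - [0,-0.86,0]
    - [0,-0.86,0]
    - [0,0,0]
    - [0,0,0]
  xyz:
    - [-0.36,-0.02,0.0]
    - [-0.35,-0.02,0.1]
    - [-0.34,-0.02,0.15]
    - [-0.33,-0.02,0.17]
    - [-0.32,-0.02,0.2]
    - [-0.3,-0.02,0.22]
    - [-0.28,-0.02,0.24]
    - [0,0,0]
    - [0,0,0]
  claw: [50,50,50,50,50,50,50,50,50]

```text
time_s: 35.85
position: [0.5699, 0.2628, 0.1889]
tool_rot: [[-0.864, 0.094, 0.495], [0.081, 0.996, -0.047], [-0.497, -0.001, -0.868]]
ft_force: [-0.3, -0.9, -0.6]
grip_width: 0.0641
gripper_force: 33.4
```

Run:
```python
from peg import *
st(); plan(hang(3,0,.0295),down(-5.4,30),1)
```

```text
{'time_s': 35.85, 'position': [0.5699, 0.2628, 0.1889], 'tool_rot': [[-0.8637, 0.0937, 0.4952], [0.0809, 0.9956, -0.0473], [-0.4974, -0.0009, -0.8675]], 'ft_force': [-0.3302, -0.8936, -0.6332], 'grip_width': 0.0641, 'gripper_force': 33.4488, 'q': [18.8315, 22.9916, 86.1337, -16.9591, 44.5544, -56.4549]}
n 1 dist 0.0852 turn/row [-0.01, -0.03, 0.01]
[0.01, 0.02, 1.7],
```

Call:
arm_command:
  turn:
    - [0,0,0]
    - [0,0,0]
    - [0,0,0]
    - [0,0,0]
    - [0,0,0]
    - [0,0,0]
    - [0,0,0]
    - [0,0,0]
    - [0,0,0]
  xyz:
    - [0.01,0.02,0.2]
    - [0,0,0.25]
    - [0,0,0.25]
    - [0,0,0.25]
    - [0,0,0.25]
    - [0,0,0.25]
    - [0,0,0.2]
    - [0,0,0.07]
    - [0,0,0]
  claw: [50,50,50,50,50,50,50,50,50]

```text
time_s: 36.75
position: [0.6133, 0.2599, 0.115]
tool_rot: [[-0.862, 0.094, 0.498], [0.081, 0.996, -0.047], [-0.501, -0.0, -0.866]]
ft_force: [-0.5, -0.1, -0.7]
grip_width: 0.064
gripper_force: 33.4
```

Call:
arm_command:
  turn:
    - [0,0,0]
    - [0,0,0]
    - [0,0,0]
  xyz:
    - [0,0,0.03]
    - [0,0,0.02]
    - [0,0,0]
  claw: [50,50,50]

```text
time_s: 37.05
position: [0.6142, 0.26, 0.1148]
tool_rot: [[-0.861, 0.093, 0.5], [0.081, 0.996, -0.047], [-0.502, 0.0, -0.865]]
ft_force: [-10.9, -2.7, 11.4]
grip_width: 0.0641
gripper_force: 35.6
```

Home. I'll release, retreat clear and check everything.

Call:
arm_command:
  turn:
    - [0,0,0]
    - [0,0,0]
    - [0,0,0]
    - [0,0,0]
    - [0,0,0]
    - [0,0,0]
    - [0,0,0]
    - [0,0,0]
    - [0,0,0]
    - [0,0,0]
    - [0,0,0]
    - [0,0,0]
  xyz:
    - [0,0,-0.02]
    - [0,0,0]
    - [0,0,0]
    - [0,0,-0.2]
    - [0,0,-0.4]
    - [0,0,-0.7]
    - [0,0,-0.9]
    - [0,0,-0.9]
    - [0,0,-0.9]
    - [0,0,-0.3]
    - [0,0,0]
    - [0,0,0]
  claw: [72,80,84,84,84,84,84,84,84,84,84,84]

```text
time_s: 38.25
position: [0.5066, 0.2699, 0.2994]
tool_rot: [[-0.862, 0.093, 0.498], [0.081, 0.996, -0.047], [-0.5, -0.0, -0.866]]
ft_force: [0.3, 1.0, -1.1]
grip_width: 0.0844
gripper_force: 0.0
```

Run:
```python
from peg import *
st(); looks(("red","blue"),(.53,.7,-.21,-.06),((.13,.18),),("scene","side"))
for n in("scene","side"):   # hung cups: top height & position relative to tips
    im,d,c=grab(n); P=cloud(d,c); M=masks(im)
    for nm,i in(("white",1),("blue",2),("yellow",3)):
        q=P-tip(i); m=M[nm]&(d>0)&(np.linalg.norm(q,axis=-1)<.08)&(P[...,2]>.06)
        s=q@D; print(n,nm,m.sum(),"highest along peg above tip mm",np.round(np.percentile(s[m],[50,95,99])*1e3,1),"y",np.round((q@ey)[m].mean()*1e3,1))
    if n=="side": a=cv2.resize(im[130:290,240:440],(750,600)); cv2.imwrite("pics/s8.png",a)
```

```text
{'time_s': 38.25, 'position': [0.5066, 0.2699, 0.2994], 'tool_rot': [[-0.8621, 0.0934, 0.498], [0.0807, 0.9956, -0.0469], [-0.5002, -0.0003, -0.8659]], 'ft_force': [0.2767, 1.0098, -1.0766], 'grip_width': 0.0844, 'gripper_force': 0.0, 'q': [22.2721, 12.4848, 82.3326, -15.7059, 59.0564, -57.3947]}
sc red0.13 107 mean [ 0.6206 -0.1694  0.1521] rect [ 0.6186 -0.1673] [0.0158 0.0372] 87.3 z [0.131 0.165]
sc blue0.13 94 mean [ 0.6247 -0.1285  0.1524] rect [ 0.6225 -0.1261] [0.0154 0.0356] 88.1 z [0.131 0.165]
si red0.13 136 mean [ 0.6177 -0.1684  0.1486] rect [ 0.6195 -0.1675] [0.017  0.0361] 88.2 z [0.131 0.163]
si blue0.13 95 mean [ 0.6175 -0.1259  0.1521] rect [ 0.621 -0.125] [0.0162 0.0352] 85.8 z [0.13  0.164]
scene white 418 highest along peg above tip mm [-9.5 11.3 13.7] y -9.5
scene blue 390 highest along peg above tip mm [-14.2  10.8  12.7] y -13.6
scene yellow 395 highest along peg above tip mm [-14.4  11.   13. ] y -14.0
side white 303 highest along peg above tip mm [ 1.2 11.1 13.9] y -13.8
side blue 284 highest along peg above tip mm [-3.3 11.4 13.6] y -15.0
side yellow 292 highest along peg above tip mm [-1.9 12.2 15.4] y -13.2
```

View pics/s8.png

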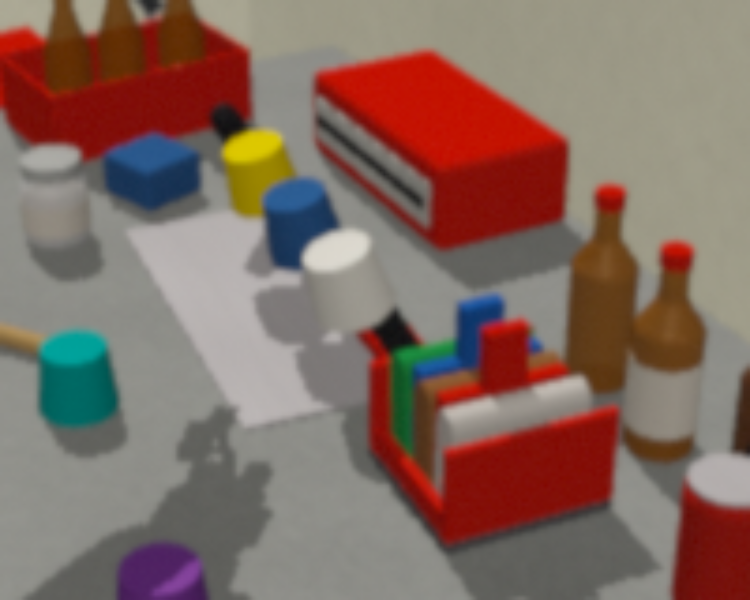

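All three cups hang on pegs 1 to 3 with their bottoms on the tips. Both paddles stand in their gaps, handle tops at about 0.16 m, and the bystanders are where they were. Handing in.

```bash
python3 -c "
from rig import env
print(env.close_job())"
```

```text
the job is handed in; nothing more can be done
None
```

I handed the job in at about 38 s of robot time, but no verdict came back. In the last pictures both paddles stood in their gaps and the white, blue and yellow cups hung on pegs 1, 2 and 3 (there was no orange cup). The bystanders and look-alikes in view had not moved.

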